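# Clean and grade the resin on the sorting board, then close the bowl

### The job

Sort all the resin lying on the white board: every piece with a twig stuck through it, lump or flat, is a reject and goes into the plastic basin; the clean round lumps go into the terracotta bowl and the clean flat cakes into the shallow wooden crate. Once all the clean lumps are in the bowl, set the wooden lid on it so that it sits seated and level. Leave the brush, jar and cup where they are.

Things in the scene. Friction and masses are not known exactly. Their poses are not given: they have to be found in the camera images.
- tear1: A clean tear: a rounded whole lump of pale cream resin, 36 mm diameter (upright sides from 8 to 23 mm above its underside), 32 mm high, about 28 g, no twig. Origin at its centre, z its short axis (up at the start). It starts on the board; some tears may be absent (None from the start).
- tear2: A clean tear: a rounded whole lump of pale cream resin, 36 mm diameter (upright sides from 8 to 23 mm above its underside), 32 mm high, about 28 g, no twig. Origin at its centre, z its short axis (up at the start). It starts on the board; some tears may be absent (None from the start).
- tear3: A clean tear: a rounded whole lump of pale cream resin, 36 mm diameter (upright sides from 8 to 23 mm above its underside), 32 mm high, about 28 g, no twig. Origin at its centre, z its short axis (up at the start). It starts on the board; some tears may be absent (None from the start).
- cake1: A clean cake: a flat round disc of the same resin, 52 mm diameter, 14 mm thick, about 30 g, no twig. Origin at its centre, z its axis (up at the start). It starts on the board; may be absent (None).
- cake2: A clean cake: a flat round disc of the same resin, 52 mm diameter, 14 mm thick, about 30 g, no twig. Origin at its centre, z its axis (up at the start). It starts on the board; may be absent (None).
- reject1: A reject: a lump just like a tear (36 mm diameter, 32 mm high), but with a dark straight twig, 8 mm thick and 72 mm long, stuck right through its middle so that 18 mm stands out on each side. Origin at the lump's centre, x along the twig, z up at the start. Starts on the board with the twig within 40 degrees or so of the y direction; may be absent (None).
- reject2: A reject: a lump just like a tear (36 mm diameter, 32 mm high), but with a dark straight twig, 8 mm thick and 72 mm long, stuck right through its middle so that 18 mm stands out on each side. Origin at the lump's centre, x along the twig, z up at the start. Starts on the board with the twig within 40 degrees or so of the y direction; may be absent (None).
- reject3: A reject: a flat disc just like a cake (52 mm diameter, 14 mm thick), but with a dark straight twig, 8 mm thick and 80 mm long, stuck right through its middle so that 14 mm stands out on each side. Origin at the disc's centre, x along the twig, z up at the start. Starts on the board with the twig within 40 degrees or so of the y direction; may be absent (None).
- board: White painted sorting board, fixed, 290 x 370 mm (x, y), floor 12 mm above the table, with a 10 mm wide rim that is 18 mm above the table. Origin under its centre on the table. The items start on it in two rows of four places (rows 110 mm apart along x, places 85 mm apart along y); flat dry leaves on it are only for show.
- bowl: Terracotta bowl for the clean tears, fixed, round, 148 mm across and 75 mm high, wall 7 mm (mouth 134 mm inside), inner floor 7 mm above the table and about 100 mm across. Origin at the centre of its underside, on the table. The bowl, basin, crate and lid each start at one of four places, two to the left and two to the right of the board, swapped from start to start.
- basin: Dark pink plastic basin for the rejects, fixed, round, flaring from 124 mm at the foot to 160 mm at the rim (lip 168 mm), 55 mm high, wall 4 mm, inner floor 4 mm above the table. Origin at the centre of its underside, on the table.
- crate: Shallow open wooden crate for the clean cakes, fixed, 150 x 150 mm, 36 mm high, wall 6 mm, floor 5 to 6 mm thick. Origin at the centre of its underside, on the table.
- lid: Loose wooden lid of the bowl, about 160 g: below, a plug 120 mm across, 8 mm deep; on it a disc 146 mm across (8 to 18 mm above the origin); on top an upright knob 28 mm across (18 to 48 mm above the origin). Origin: centre of the plug's underside, z up. Starts on the table on its plug. Seated, the disc lies on the bowl's rim, plug in the mouth, origin 67 mm above the bowl's.
- brush: Bystander: hand brush about 180 mm long, lying across beyond the board's far side. Leave it alone.
- jar: Bystander: closed glass jar, 72 mm across and 100 mm high, beyond the board, to the left (+y) of the brush. Leave it alone.
- cup: Bystander: steel cup, 76 mm across and 85 mm high, beyond the board, to the right (-y) of the brush. Leave it alone.

How it is judged (in metres and radians):
On the way, in this order (a step that is already met when the one before it is completed fails the run):
1. all the clean round lumps lie in the bowl, while the lid is still off (horizontal distance between each of tear1, tear2, tear3 and bowl below 0.068 m and z of each of tear1, tear2, tear3 in the frame of bowl below 0.072 m and horizontal distance between lid and bowl above 0.1 m), for 0.2 s.
2. the lid sits seated and level on the bowl (horizontal distance between lid and bowl below 0.012 m and z of lid in the frame of bowl between 0.06 and 0.0715 m and angle between lid's own z axis and vertical below 0.05 rad), for 0.2 s.
At the end, for the whole second after the job is handed in: Lumps in the bowl (centre within 68 mm of its axis, below the rim), cakes in the crate (centre inside, under 40 mm), rejects in the basin (centre within 78 mm of its axis, under 65 mm), lid seated (centred to 12 mm, level to 0.05 rad, plug in the mouth), all at rest (all of step 2 and horizontal distance between each of tear1, tear2, tear3 and bowl below 0.068 m and z of each of tear1, tear2, tear3 in the frame of bowl below 0.072 m and x of cake1 in the frame of crate between -0.07 and 0.07 m and y of cake1 in the frame of crate between -0.07 and 0.07 m and z of each of cake1, cake2 in the frame of crate below 0.04 m and x of cake2 in the frame of crate between -0.07 and 0.07 m and y of cake2 in the frame of crate between -0.07 and 0.07 m and horizontal distance between each of reject1, reject2, reject3 and basin below 0.078 m and z of each of reject1, reject2, reject3 in the frame of basin below 0.065 m and linear speed of each of tear1, tear2, tear3, cake1, cake2, reject1, reject2, reject3, lid below 0.02 m/s); the robot touches nothing.
It fails at once if the brush was moved more than 40 mm (distance of brush from where it was at the start of the episode above 0.04 m).
It fails at once if the jar was moved more than 40 mm (distance of jar from where it was at the start of the episode above 0.04 m).
It fails at once if the cup was moved more than 40 mm (distance of cup from where it was at the start of the episode above 0.04 m).
Of tear1, tear2, tear3 only 2 to 3 are there at a start; the rules pass over those that are not, and their reading is None.
Of cake1, cake2 only 1 to 2 are there at a start; the rules pass over those that are not, and their reading is None.
Of reject1, reject2, reject3 only 2 to 3 are there at a start; the rules pass over those that are not, and their reading is None.
At some moment in a run one of tear1, tear2, tear3, reject1, reject2, lid may be knocked a few centimetres aside while the robot is not near it.
Once in a run the grip may slacken for a moment while it holds something.
It also fails if it takes over 200 s, if anything falls off the work surface, if the arm or the gripper's body presses on something with over 40 N, if the wrist force passes 120 N, or if a joint passes its speed limit or range.

### The arm

A 6-joint arm with a two-finger parallel gripper is mounted at the origin on the work surface. World frame = base frame: x ahead of the robot, y to its left, z up, the work surface at z = 0. Lengths are in m, angles in degrees, forces in N, time in s.
With the tool pointing down it reaches from about 0.25 to 0.775 m from the base axis. Payload 4 kg.
Tool frame: the origin (TCP) lies at the very end of the fingers, on their centre line; the grasp point (between the pads) lies 19 mm behind it; z points along the fingers, y is the direction in which the jaws open and shut (so a half turn about z gives the same grasp; the last joint's range is limited). The gripper opens to 94 mm and grips with 3 to 60 N. Pads are 16 mm wide; open, the fingers measure 119 mm over their backs; the gripper's body (75 mm by 177 mm) begins 78 mm behind the grasp point.
Start: joints at [58.436, 4.996, 78.535, -0, 96.463, -5.907], TCP at [0.238, 0.496, 0.179] pointing down, gripper open.
Joint ranges: [-177.83, 177.83], [-43.37, 116.18], [15.69, 146.23], [-61.86, 241.86], [9.47, 152.12], [-147.06, 147.06]. Speed limits (degrees/s): [159.86, 159.86, 180, 180, 180, 180].

### API

Orientations are given as a 3x3 rotation matrix whose columns are the frame's x, y, z axes.
In Python, from workcell import arm gives the robot as it stands.
- The arm moves only by the tool send_rows, never from a script. Its argument "targets" is a list of rows, each a list of 7 numbers: the shift along the tool's x, y, z in cm, then the turn, a rotation vector about the tool's x, y, z in rad, then the opening, from 0 (shut) to 1 (fully open). In form: [[tx, ty, tz, wx, wy, wz, jaw], ...]. A call has 1 to 8 rows; each row shifts and turns the commanded pose from where the row before left it, along the tool's axes as they then stand; what a row does not reach is not made up. A row lasts 1/8 s, in which the tool goes at most 62.5 mm and 10.7 degrees, less where a joint would pass 70% of its speed; a pose out of reach is approached as far as the arm can. A call is refused whole if a number of a shift passes 6.25 or a number of a turn 0.188, either way. A call with a gripper value outside its range is refused whole. The fingers move at their own pace and stop on an object; "force" is the grip in N (left out, the last holds). Time passes only in rows, so rows that do not move let the fingers close. It gives the time, the measured TCP pose, the force and the opening at its end, in the units of the state.
- arm.get_state(): the state, without advancing time (a new reading comes with each control period).
- arm.get_image(name): name is "side" or "top" or "wrist"; returns a dict with "pixels" (480x640x3 uint8, red, green, blue), "fx", "fy", "cx", "cy" (pixels), "distortion" ([k1, k2, p1, p2, k3] as OpenCV has them; the pictures are not rectified), "camera_from_world" (4x4, takes a point from world to camera coordinates); the wrist camera has in their place "T_tool_cam" (4x4, takes a point from camera to tool coordinates, whose origin is the TCP and whose axes are the flange's). Camera axes: x right, y down, z forward; pixel columns grow to the right and rows downward; lengths in m; the calibration is good to about 2 mm. A picture is of the moment at which its call begins: read the wrist's pose just before it. There is no depth.
- arm.finish_job(): hands the job in, once; it reports no verdict.
Trained networks look in the newest picture that a camera, given by its name, has taken for a name from the list of things; names that differ only in an ending like _2 or _b are one class to them, and where a whole thing is asked for, a point or a joint stands for the part that bears it (a point fixed in the world has none). Each returns a list of dicts, best first, with "conf" (0 to 1); they miss things now and then, are a little off and sometimes report something else, mostly with a low value. They report only what shows in the picture. A call takes as long as a camera call.
- arm.find_in(camera, name): "xyz" ([x, y, z] in m, in the coordinates of the camera as it stood for that picture, good to about 4 mm: the middle of the surface that is visible of it).
- arm.regions_of(camera, name): "region" (480x640 bool, what is visible of it).
- arm.tip_of(camera, name): "xyz" ([x, y, z] in m, in the coordinates of the camera as it stood for that picture, good to about 4 mm: a listed point, or the origin of a listed thing).
The state is a dict: "time": time; "joints": joint angles; "qvel": joint speeds; "effort": joint torques, N m; "position": TCP position; "tool_rot": TCP orientation; "ft_force": force on the tool from outside, world axes, zero at the start; "moment": the same for the moment, N m; "width": finger opening in m.
Only numpy, scipy, OpenCV 4.12 (cv2) and the standard library are available. Lean on these libraries where they do the work, as an engineer would, in place of code of your own. Each camera call takes 0.05 s, during which the arm holds its last target. There are 200 camera calls.

## Working session

There is one attempt and no reset: what is moved stays moved. The work goes in short steps, Python scripts to look and compute and a tool call to move; the robot and the scene stay as the last step left them, time stands still between calls to the robot, and variables do not carry over. Pictures are saved under pics/ and viewed, about 12 in all and at most 16, crops included, and the job is handed in when it is done.

Besides the shell and the picture viewer there is one more tool, called in YAML: its name, and indented under it one key for each argument. send_rows: Moves the arm, as the interface text tells. Its arguments: {"type":"object","properties":{"targets":{"type":"array"},"force":{"type":"number"}},"required":["targets"]}

```bash
mkdir -p pics; cat > h.py <<'E'
import numpy as np,cv2
from workcell import arm
def cam(name):
    s=arm.get_state(); im=arm.get_image(name)
    if name=='wrist':
        T=np.eye(4);T[:3,:3]=np.array(s['tool_rot']);T[:3,3]=s['position'];W=T@np.array(im['T_tool_cam'])
    else: W=np.linalg.inv(np.array(im['camera_from_world']))
    return im,W
def save(im,fn): cv2.imwrite('pics/'+fn,np.ascontiguousarray(im['pixels'][:,:,::-1]))
def w(W,p): return (W@np.append(p,1))[:3]
def plane(im,W,uv,z):
    K=np.array([[im['fx'],0,im['cx']],[0,im['fy'],im['cy']],[0,0,1]])
    n=cv2.undistortPoints(np.array([[uv]],float),K,np.array(im['distortion']))[0,0]
    d=W[:3,:3]@np.array([n[0],n[1],1]);o=W[:3,3];return o+d*(z-o[2])/d[2]
E
python3 - <<'E'
from h import *
im,W=cam('top');save(im,'top1.png')
s=arm.get_state();print(s['time'],s['position'],np.round(s['tool_rot'],3).tolist(),s['width'])
for n in ['tear1','cake1','reject1','reject3','board','bowl','basin','crate','lid','brush','jar','cup']:
    print(n,[(np.round(w(W,d['xyz']),3).tolist(),round(d['conf'],2)) for d in arm.find_in('top',n)])
E
```

```text
0.05 [0.23783299 0.4952757  0.17745147] [[-0.901, 0.433, -0.001], [0.433, 0.901, -0.002], [0.0, -0.002, -1.0]] 0.09388037774813358
tear1 [([0.595, 0.119, 0.041], 0.77), ([0.606, -0.047, 0.042], 0.6), ([0.412, -0.317, 0.019], 0.28)]
cake1 [([0.611, -0.134, 0.029], 0.87), ([0.495, 0.035, 0.023], 0.85)]
reject1 [([0.508, -0.136, 0.041], 0.94), ([0.5, -0.054, 0.041], 0.87)]
reject3 [([0.508, -0.136, 0.041], 0.94), ([0.5, -0.054, 0.041], 0.87)]
board [([0.551, -0.008, 0.018], 0.62)]
bowl [([0.595, -0.329, 0.023], 0.73), ([0.413, -0.317, 0.015], 0.52)]
basin [([0.614, 0.327, 0.013], 0.71)]
crate [([0.398, 0.303, 0.008], 0.83)]
lid [([0.414, -0.318, 0.017], 0.79)]
brush [([0.772, 0.009, 0.014], 0.79)]
jar [([0.761, 0.173, 0.1], 0.67)]
cup [([0.792, -0.187, 0.048], 0.61)]
```

View pics/top1.png

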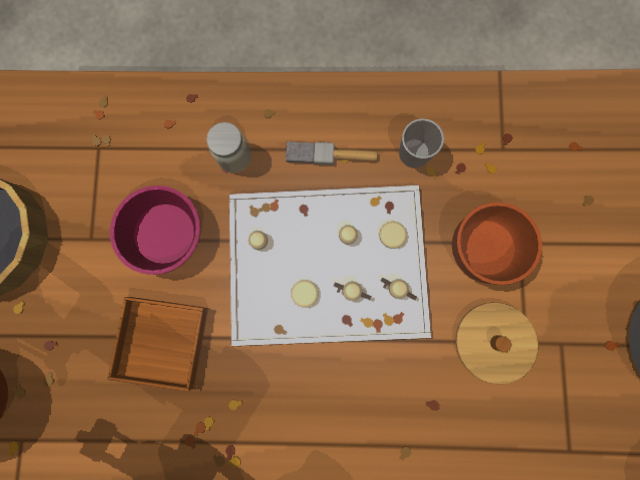

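Picture 1 (top): basin (155,230), crate (160,343), bowl (498,243), lid (498,343). The board holds lumps at (258,240) and (348,234), cakes at (393,235) and (305,293), and twigged lumps at (352,291) and (399,288). There are no obvious others.

send_rows:
  targets:
    - [0,0,-1,0,0,-0.15,0.6]
    - [0,0,-1,0,0,-0.15,0.6]
    - [0,0,0,0,0,-0.15,0.6]
    - [-3.5,-3.7,0,0,0,0,0.6]
    - [-3.5,-3.7,0,0,0,0,0.6]
    - [-3.5,-3.7,0,0,0,0,0.6]
    - [-3.5,-3.7,0,0,0,0,0.6]
    - [-3.5,-3.7,0,0,0,0,0.6]
  force: 15

```text
time: 1.65
position: [0.4145, 0.3099, 0.1988]
tool_rot: [[-1.0, -0.002, 0.001], [-0.002, 1.0, 0.001], [-0.001, 0.001, -1.0]]
ft_force: [-0.5, 0.7, -0.5]
width: 0.0564
```

send_rows:
  targets:
    - [-3.5,-3.7,0,0,0,0,0.6]
    - [-3.5,-3.7,0,0,0,0,0.6]
    - [-3.5,-3.7,0,0,0,0,0.6]
    - [-3.5,-3.7,0,0,0,0,0.6]
    - [-2,-3.7,0,0,0,0,0.6]
    - [0,0,0,0,0,0,0.6]

```text
time: 2.4
position: [0.575, 0.1239, 0.1979]
tool_rot: [[-1.0, 0.002, -0.001], [0.002, 1.0, -0.001], [0.001, -0.001, -1.0]]
ft_force: [-1.0, 0.5, -0.4]
width: 0.0565
```

```bash
cat > look.py <<'E'
import sys
from h import *
c=sys.argv[1]; fn=sys.argv[2]
im,W=cam(c)
if fn!='-': save(im,fn)
s=arm.get_state();p=np.array(s['position']);R=np.array(s['tool_rot']);print(round(s['time'],2),p.round(4),R[:2,:2].round(3).tolist(),round(R[2,2],4),'w',round(s['width'],4))
for n in sys.argv[3:]:
    for d in arm.find_in(c,n):
        q=w(W,d['xyz']);print(n,q.round(3),round(d['conf'],2),'tool cm',((q-p)@R*100).round(1))
E
python3 look.py wrist w1.png tear1 cake1 reject1
```

```text
2.45 [0.5743 0.1256 0.1982] [[-1.0, 0.0], [0.0, 1.0]] -1.0 w 0.0565
tear1 [0.595 0.122 0.041] 0.89 tool cm [-2.1 -0.3 15.7]
tear1 [ 0.601 -0.04   0.043] 0.58 tool cm [ -2.7 -16.6  15.6]
cake1 [0.496 0.033 0.03 ] 0.94 tool cm [ 7.8 -9.2 16.8]
cake1 [ 0.607 -0.127  0.024] 0.79 tool cm [ -3.3 -25.3  17.4]
reject1 [ 0.5   -0.048  0.035] 0.95 tool cm [  7.4 -17.3  16.3]
reject1 [ 0.51  -0.135  0.04 ] 0.57 tool cm [  6.4 -26.1  15.9]
```

View pics/w1.png

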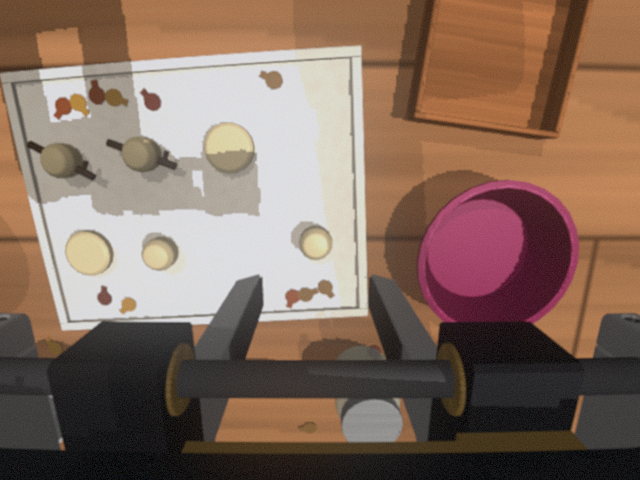

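Picture 2 (wrist): the board holds two clean lumps at (316,243) and (159,254), two clean cakes at (229,147) and (88,253), and two twig lumps at (140,153) and (61,160). Now grasping the first tear.

send_rows:
  targets:
    - [-2.1,-0.4,3,0,0,0,0.6]
    - [0,0,5,0,0,0,0.6]
    - [0,0,5,0,0,0,0.6]
    - [0,0,3,0,0,0,0.6]
    - [0,0,2.4,0,0,0,0.6]
    - [0,0,0,0,0,0,0.6]
    - [0,0,0,0,0,0,0.2]
    - [0,0,0,0,0,0,0.2]

```text
time: 3.6
position: [0.5962, 0.1231, 0.0167]
tool_rot: [[-1.0, -0.003, 0.004], [-0.003, 1.0, 0.001], [-0.004, 0.0, -1.0]]
ft_force: [0.1, -1.2, -0.5]
width: 0.0399
```

send_rows:
  targets:
    - [0,0,0,0,0,0,0.2]
    - [0,0,-3,0,0,0,0.2]
    - [0,0,-5,0,0,0,0.2]
    - [0,0,-5,0,0,0,0.2]
    - [0,0,0,0,0,0,0.2]

```text
time: 4.22
position: [0.5985, 0.1229, 0.1517]
tool_rot: [[-1.0, -0.002, 0.013], [-0.002, 1.0, 0.001], [-0.013, 0.001, -1.0]]
ft_force: [0.9, 0.7, -0.8]
width: 0.0187
```

```bash
python3 - <<'E'
from h import *
im,W=cam('top')
for n,z in [('bowl',.075),('basin',.055),('crate',.036),('lid',.018),('tear1',.03),('cake1',.02),('reject1',.03)]:
    for d in arm.regions_of('top',n):
        c=max(cv2.findContours(d['region'].astype(np.uint8),0,1)[0],key=cv2.contourArea)
        P=np.array([plane(im,W,p[0],z)[:2] for p in c]).astype(np.float32)
        (cx,cy),r=cv2.minEnclosingCircle(P); b=cv2.minAreaRect(P)
        print(n,round(d['conf'],2),'circ',round(cx,4),round(cy,4),round(r,4),'rect',np.round(b[0],4),np.round(b[1],3),round(b[2]))
E
```

```text
bowl 0.56 circ 0.5877 -0.3065 0.0786 rect [ 0.5887 -0.3077] [0.146 0.155] 0
basin 0.98 circ 0.5895 0.2917 0.0649 rect [0.5894 0.2744] [0.12  0.095] 4
crate 0.62 circ 0.453 0.2643 0.0544 rect [0.4485 0.2621] [0.062 0.099] 1
lid 0.6 circ 0.4132 -0.3192 0.0743 rect [ 0.413  -0.3199] [0.145 0.145] 88
tear1 0.54 circ 0.5919 0.1151 0.0159 rect [0.5927 0.1149] [0.029 0.021] 2
tear1 0.52 circ 0.6076 -0.0489 0.0191 rect [ 0.6076 -0.048 ] [0.036 0.032] 0
cake1 0.76 circ 0.4952 0.032 0.0263 rect [0.4954 0.0325] [0.05  0.049] 64
cake1 0.61 circ 0.6095 -0.1353 0.027 rect [ 0.609  -0.1341] [0.05  0.051] 0
reject1 0.93 circ 0.5024 -0.0518 0.0304 rect [ 0.5046 -0.053 ] [0.057 0.032] 49
reject1 0.56 circ 0.5073 -0.1413 0.0314 rect [ 0.5082 -0.1413] [0.033 0.054] 1
```

The fingers closed past the lump, so it slipped out: I was a little high and lifted early. I'll look and retry.

send_rows:
  targets:
    - [0,0,0,0,0,0,0.6]
    - [0,0,0,0,0,0,0.6]
    - [0,0,0,0,0,0,0.6]

```text
time: 5.0
position: [0.595, 0.1226, 0.1446]
tool_rot: [[-1.0, -0.002, 0.0], [-0.002, 1.0, 0.0], [-0.0, 0.0, -1.0]]
ft_force: [-0.7, -0.2, -0.9]
width: 0.0452
```

```bash
python3 look.py wrist w2.png tear1; python3 look.py side - tear1
```

```text
5.05 [0.595  0.1226 0.1446] [[-1.0, -0.002], [-0.002, 1.0]] -1.0 w 0.0497
tear1 [0.593 0.124 0.04 ] 0.8 tool cm [ 0.2  0.2 10.4]
tear1 [ 0.606 -0.041  0.045] 0.71 tool cm [ -1.1 -16.3   9.9]
5.15 [0.595  0.1226 0.1447] [[-1.0, -0.002], [-0.002, 1.0]] -1.0 w 0.0551
tear1 [ 0.606 -0.059  0.035] 0.57 tool cm [ -1.  -18.2  10.9]
tear1 [0.59  0.108 0.036] 0.56 tool cm [ 0.5 -1.4 10.8]
```

View pics/w2.png

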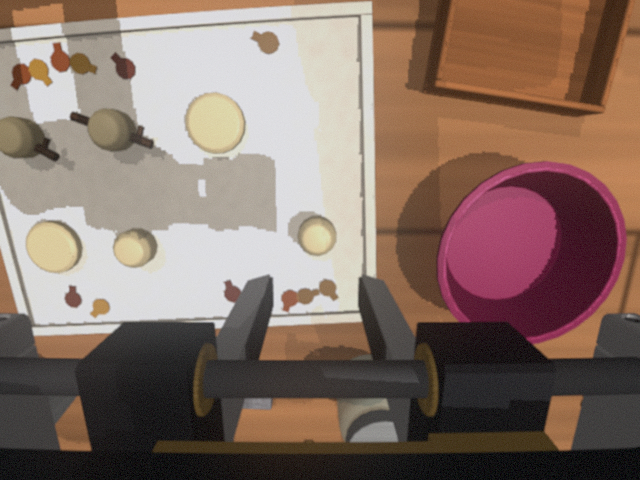

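Picture 3: the lump is still on the board at (317,236), near the fingers' centre line (about 316).

```bash
python3 - <<'E'
from h import *
im,W=cam('wrist');print(W.round(3))
T=np.linalg.inv(W)
for z in(.028,.036): print(plane(im,W,(317,236),z),plane(im,W,(135,248),z))
# grid rim of tear: own threshold box
for d in arm.regions_of('wrist','tear1'):
    v,u=np.nonzero(d['region']);print(u.min(),u.max(),v.min(),v.max(),u.mean(),v.mean(),plane(im,W,(u.mean(),v.mean()),.03))
E
```

```text
[[-0.003  0.968  0.25   0.522]
 [ 1.     0.003  0.     0.122]
 [-0.001  0.25  -0.968  0.351]
 [ 0.     0.     0.     1.   ]]
[0.59760474 0.1237652  0.028     ] [ 0.60961323 -0.04769962  0.028     ]
[0.59572772 0.12372613 0.036     ] [ 0.60743858 -0.0434888   0.036     ]
113 157 227 266 134.72625280478684 246.73373223635005 [ 0.60784257 -0.04675455  0.03      ]
298 336 215 254 316.65153970826583 234.8063209076175 [0.59600909 0.12343081 0.03      ]
```

send_rows:
  targets:
    - [-0.15,0.1,5,0,0,0,0.6]
    - [0,0,5,0,0,0,0.6]
    - [0,0,2.5,0,0,0,0.6]
    - [0,0,0.7,0,0,0,0.6]
    - [0,0,0,0,0,0,0.6]
    - [0,0,0,0,0,0,0.6]

```text
time: 6.05
position: [0.598, 0.1237, 0.0147]
tool_rot: [[-1.0, -0.002, 0.004], [-0.002, 1.0, 0.0], [-0.004, 0.0, -1.0]]
ft_force: [0.1, 0.4, 0.2]
width: 0.0563
```

send_rows:
  targets:
    - [0,0,0,0,0,0,0]
    - [0,0,0,0,0,0,0]
    - [0,0,0,0,0,0,0]
    - [0,0,0,0,0,0,0]
    - [0,0,0,0,0,0,0]
  force: 20

```text
time: 6.68
position: [0.5966, 0.1236, 0.0127]
tool_rot: [[-1.0, -0.002, 0.0], [-0.002, 1.0, 0.0], [-0.0, 0.0, -1.0]]
ft_force: [1.3, 0.4, 0.8]
width: 0.0262
```

send_rows:
  targets:
    - [0,0,0,0,0,0,0]
    - [0,0,0,0,0,0,0]
    - [0,0,0,0,0,0,0]

```text
time: 7.05
position: [0.5966, 0.1236, 0.0127]
tool_rot: [[-1.0, -0.002, 0.0], [-0.002, 1.0, 0.0], [-0.0, 0.0, -1.0]]
ft_force: [0.0, -0.1, 0.9]
width: 0.026
```

```bash
python3 look.py wrist w3.png tear1
```

```text
7.1 [0.5966 0.1236 0.0127] [[-1.0, -0.002], [-0.002, 1.0]] -1.0 w 0.0259
tear1 [ 0.601 -0.036  0.04 ] 0.79 tool cm [ -0.4 -16.   -2.7]
tear1 [0.589 0.122 0.041] 0.66 tool cm [ 0.7 -0.2 -2.8]
```

View pics/w3.png

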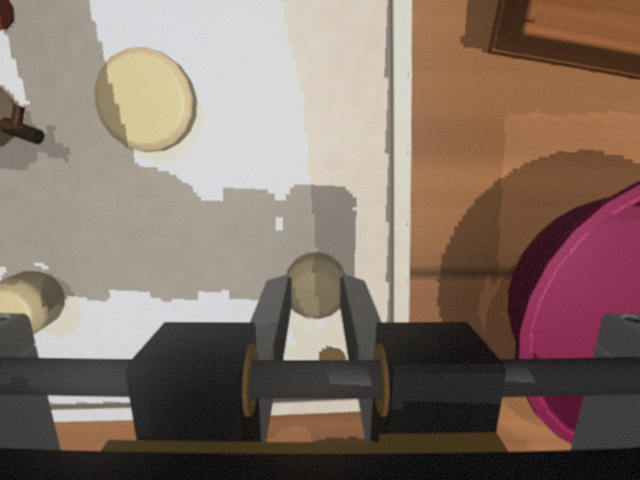

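Picture 4: the lump at (316,285) sits off the pads toward -x and is pinched at its edge. Measuring the offset.

send_rows:
  targets:
    - [0,0,0,0,0,0,0.6]
    - [0,0,0,0,0,0,0.6]
    - [0,0,0,0,0,0,0.6]
    - [0,0,0,0,0,0,0.6]

```text
time: 7.65
position: [0.5964, 0.1236, 0.0125]
tool_rot: [[-1.0, -0.002, -0.0], [-0.002, 1.0, 0.0], [0.0, 0.0, -1.0]]
ft_force: [-0.6, 0.7, 0.3]
width: 0.056
```

```bash
cat >> h.py <<'E'
def hits(c,names,z=.03):
    im,W=cam(c);s=arm.get_state();p=np.array(s['position']);R=np.array(s['tool_rot'])
    print(round(s['time'],2),p.round(4),round(s['width'],4))
    for n in names:
        for d in arm.regions_of(c,n):
            v,u=np.nonzero(d['region']);q=plane(im,W,(u.mean(),v.mean()),z);print(c,n,'reg',round(d['conf'],2),q.round(4),'px',int(u.mean()),int(v.mean()),u.max()-u.min(),v.max()-v.min(),'tool',((q-p)@R*100).round(2)[:2])
        for d in arm.tip_of(c,n):
            q=w(W,d['xyz']);print(c,n,'org',round(d['conf'],2),q.round(4),'tool',((q-p)@R*100).round(2)[:2])
    return im,W
E
python3 - <<'E'
from h import *
im,W=hits('wrist',['tear1'])
cv2.imwrite('pics/w4.png',im['pixels'][180:420,160:480,::-1])
hits('side',['tear1']);hits('top',['tear1'])
# where tool points project
T=np.linalg.inv(W);s=arm.get_state();p=np.array(s['position'])
K=np.array([[im['fx'],0,im['cx']],[0,im['fy'],im['cy']],[0,0,1]])
for y in(-.028,.028):
  for dz in (0,.019):print(cv2.projectPoints((p+[0,y,dz])[None],cv2.Rodrigues(T[:3,:3])[0],T[:3,3],K,np.array(im['distortion']))[0].round(0).tolist())
E
```

```text
7.7 [0.5964 0.1235 0.0125] 0.0564
wrist tear1 reg 0.9 [ 0.6046 -0.0409  0.03  ] px 32 297 63 60 tool [ -0.78 -16.45]
wrist tear1 reg 0.86 [0.5961 0.1235 0.03  ] px 315 285 63 66 tool [ 0.04 -0.01]
wrist tear1 org 0.68 [0.5956 0.1268 0.0291] tool [0.08 0.33]
wrist tear1 org 0.67 [ 0.6054 -0.0487  0.032 ] tool [ -0.86 -17.23]
wrist tear1 org 0.18 [0.496  0.0317 0.0231] tool [10.06 -9.16]
7.85 [0.5965 0.1236 0.0126] 0.0561
side tear1 reg 0.46 [0.5883 0.1146 0.03  ] px 310 222 16 16 tool [ 0.82 -0.89]
side tear1 org 0.61 [0.594  0.1205 0.0275] tool [ 0.24 -0.3 ]
side tear1 org 0.57 [ 0.6103 -0.0509  0.029 ] tool [ -1.34 -17.45]
8.0 [0.5965 0.1236 0.0126] 0.0561
top tear1 reg 0.82 [ 0.6075 -0.0493  0.03  ] px 348 234 18 19 tool [ -1.06 -17.29]
top tear1 org 0.79 [ 0.6035 -0.0473  0.029 ] tool [ -0.66 -17.09]
[[[270.0, 276.0]]]
[[[266.0, 287.0]]]
[[[362.0, 276.0]]]
[[[366.0, 287.0]]]
```

View pics/w4.png

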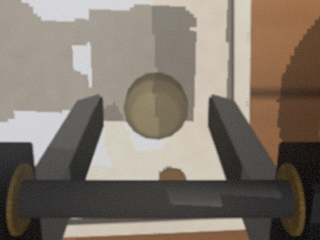

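The crop shows the lump centred between the fingers (315,285), so the grasp point is right. I'll regrip, lift slowly and watch the width.

send_rows:
  targets:
    - [0,0,0,0,0,0,0.3]
    - [0,0,0,0,0,0,0.3]
    - [0,0,0,0,0,0,0.3]
    - [0,0,0,0,0,0,0.3]
  force: 8

```text
time: 8.6
position: [0.5965, 0.1237, 0.0126]
tool_rot: [[-1.0, -0.002, 0.0], [-0.002, 1.0, 0.0], [-0.0, 0.0, -1.0]]
ft_force: [0.4, -1.0, 0.1]
width: 0.0286
```

send_rows:
  targets:
    - [0,0,0,0,0,0,0.3]
    - [0,0,0,0,0,0,0.3]
    - [0,0,-1,0,0,0,0.3]
    - [0,0,-2,0,0,0,0.3]
    - [0,0,-2,0,0,0,0.3]
    - [0,0,0,0,0,0,0.3]

```text
time: 9.35
position: [0.5984, 0.1238, 0.0655]
tool_rot: [[-1.0, -0.002, 0.006], [-0.002, 1.0, 0.001], [-0.006, 0.001, -1.0]]
ft_force: [-0.1, 0.2, 0.1]
width: 0.0282
```

```bash
python3 - <<'E'
from h import *
im,W=hits('wrist',['tear1'])
cv2.imwrite('pics/w5.png',im['pixels'][180:420,160:480,::-1])
im,W=hits('side',['tear1'])
E
```

```text
9.4 [0.5973 0.1237 0.0639] 0.0283
wrist tear1 reg 0.64 [ 0.6082 -0.0467  0.03  ] px 79 270 59 52 tool [ -1.04 -17.04]
wrist tear1 reg 0.61 [0.596  0.1236 0.03  ] px 315 255 50 52 tool [ 0.14 -0.01]
wrist tear1 org 0.74 [ 0.6079 -0.0489  0.0312] tool [ -1.02 -17.26]
wrist tear1 org 0.65 [0.5963 0.121  0.0283] tool [ 0.12 -0.26]
9.55 [0.5957 0.1235 0.0615] 0.0282
side tear1 reg 0.75 [ 0.6068 -0.0524  0.03  ] px 349 267 18 19 tool [ -1.07 -17.59]
side tear1 reg 0.63 [0.5944 0.1164 0.03  ] px 313 221 16 16 tool [ 0.13 -0.71]
side tear1 org 0.78 [ 0.6093 -0.0471  0.0293] tool [ -1.33 -17.06]
side tear1 org 0.67 [0.5986 0.1199 0.0282] tool [-0.29 -0.36]
```

View pics/w5.png

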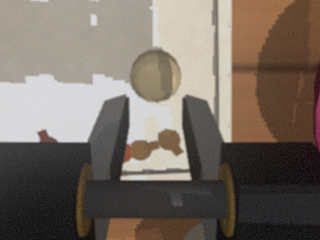

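Crop: the lump at crop (155,75) stayed on the board. The finger tips seem to lie further toward +x than the projected TCP. I'll check the TCP against the side view.

```bash
python3 - <<'E'
from h import *
out=[]
for c in('side','top'):
    im,W=cam(c);T=np.linalg.inv(W);s=arm.get_state();p=np.array(s['position'])
    K=np.array([[im['fx'],0,im['cx']],[0,im['fy'],im['cy']],[0,0,1]])
    pr=lambda P:cv2.projectPoints(np.array([P],float),cv2.Rodrigues(T[:3,:3])[0],T[:3,3],K,np.array(im['distortion']))[0][0,0]
    a=im['pixels'][:,:,::-1].copy();u,v=pr(p);u=int(u);v=int(v);print(c,pr(p),pr(p+[.02,0,0]),pr(p+[0,.02,0]),W[:3,3].round(2))
    cr=cv2.resize(a[v-50:v+50,u-50:u+50],(390,390),interpolation=cv2.INTER_NEAREST)
    for P,col in((p,(255,0,0)),(np.array([.5965,.1236,.028]),(0,0,255)),(p+[0,.014,0],(255,255,0)),(p-[0,.014,0],(255,255,0))):
        q=(pr(P)-[u-50,v-50])*3.9;cv2.circle(cr,(int(q[0]),int(q[1])),3,col,-1)
    out.append(cr)
cv2.imwrite('pics/c6.png',np.hstack(out))
E
```

```text
side [312.64720796 207.63624148] [321.51716287 205.99717163] [309.57801077 203.12872618] [ 0.34 -0.63  0.54]
top [254.52135451 237.31370643] [254.86449769 226.54930769] [243.63955866 237.21582043] [ 0.47 -0.01  0.91]
```

View pics/c6.png

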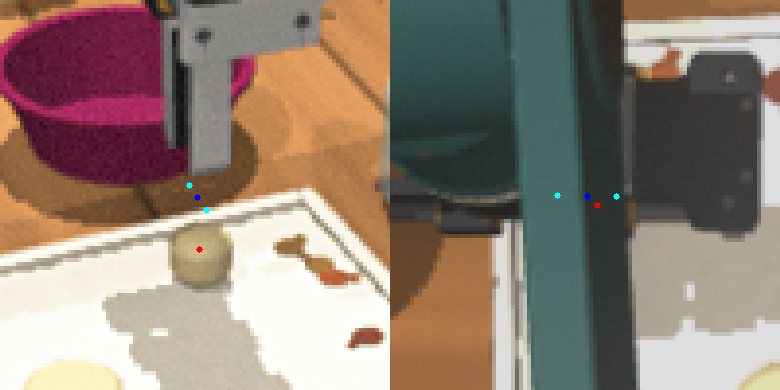

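The crop on the left is the side view. The real finger tip, at crop (210,172), is about 10 px above the projected TCP (206,211). So the tips are roughly 20–25 mm higher than the reported TCP, and the fingers closed on the dome. I'll open, go lower and feel for the board.

send_rows:
  targets:
    - [0,0,0,0,0,0,0.6]
    - [0,0,0,0,0,0,0.6]
    - [0,0,0,0,0,0,0.6]
    - [0,0,3,0,0,0,0.6]
    - [0,0,2.5,0,0,0,0.6]
    - [0,0,0.5,0,0,0,0.6]
    - [0,0,0,0,0,0,0.6]

```text
time: 10.62
position: [0.5967, 0.1236, 0.0029]
tool_rot: [[-1.0, -0.002, 0.0], [-0.002, 1.0, 0.0], [-0.0, 0.0, -1.0]]
ft_force: [0.3, 0.7, -0.2]
width: 0.0568
```

send_rows:
  targets:
    - [0,0,0.5,0,0,0,0.6]
    - [0,0,0,0,0,0,0.6]
    - [0,0,0,0,0,0,0.6]

```text
time: 11.0
position: [0.5968, 0.1236, -0.0018]
tool_rot: [[-1.0, -0.002, 0.001], [-0.002, 1.0, 0.0], [-0.001, 0.0, -1.0]]
ft_force: [-0.4, -0.7, -1.0]
width: 0.0567
```

send_rows:
  targets:
    - [0,0,0.4,0,0,0,0.6]
    - [0,0,0,0,0,0,0.6]
    - [0,0,0,0,0,0,0.6]

```text
time: 11.38
position: [0.5964, 0.1236, -0.0065]
tool_rot: [[-1.0, -0.002, -0.0], [-0.002, 1.0, 0.0], [0.0, 0.0, -1.0]]
ft_force: [0.3, -1.3, 0.6]
width: 0.0561
```

```bash
python3 - <<'E'
from h import *
im,W=cam('side');T=np.linalg.inv(W);s=arm.get_state();p=np.array(s['position']);print(p,s['ft_force'])
K=np.array([[im['fx'],0,im['cx']],[0,im['fy'],im['cy']],[0,0,1]])
pr=lambda P:cv2.projectPoints(np.array([P],float),cv2.Rodrigues(T[:3,:3])[0],T[:3,3],K,np.array(im['distortion']))[0][0,0]
for z in(0,.01,.02,.03):print(pr(p+[0,-.034,z]))
cv2.imwrite('pics/c7.png',cv2.resize(im['pixels'][170:250,265:365,::-1],(500,400),interpolation=cv2.INTER_NEAREST))
E
```

```text
[ 0.59648654  0.12359202 -0.00643689] [-0.22578283  0.66292221  0.63590883]
[318.39101059 242.46653134]
[318.39271944 238.64815973]
[318.39446663 234.78255311]
[318.39625319 230.8688827 ]
```

View pics/c7.png

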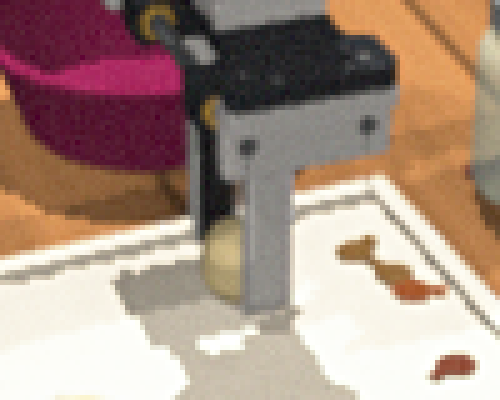

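Picture 8 confirms it: the tip is at crop (268,312), about 25 mm above the reported TCP, with no contact yet at z = -0.006. The reported z is therefore about 24 mm too low. I'll go down a bit more, then grip and lift.

send_rows:
  targets:
    - [0,0,0.4,0,0,0,0.6]
    - [0,0,0,0,0,0,0.6]
    - [0,0,0,0,0,0,0.6]

```text
time: 11.8
position: [0.5964, 0.1236, -0.0105]
tool_rot: [[-1.0, -0.002, -0.0], [-0.002, 1.0, 0.0], [0.0, 0.0, -1.0]]
ft_force: [-0.9, 0.3, 0.0]
width: 0.0564
```

send_rows:
  targets:
    - [0,0,0,0,0,0,0.2]
    - [0,0,0,0,0,0,0.2]
    - [0,0,0,0,0,0,0.2]
    - [0,0,0,0,0,0,0.2]
  force: 20

```text
time: 12.3
position: [0.5965, 0.1236, -0.0103]
tool_rot: [[-1.0, -0.002, 0.0], [-0.002, 1.0, 0.0], [-0.0, 0.0, -1.0]]
ft_force: [-0.4, 0.1, -0.4]
width: 0.0347
```

send_rows:
  targets:
    - [0,0,-1,0,0,0,0.2]
    - [0,0,-3,0,0,0,0.2]
    - [0,0,-4,0,0,0,0.2]
    - [0,0,-4,0,0,0,0.2]
    - [0,0,0,0,0,0,0.2]

```text
time: 12.92
position: [0.5995, 0.124, 0.1152]
tool_rot: [[-1.0, -0.002, 0.01], [-0.002, 1.0, 0.001], [-0.01, 0.001, -1.0]]
ft_force: [-0.4, -0.6, -1.1]
width: 0.0347
```

The lump is held (width 34.7 mm). Carrying it to the bowl.

send_rows:
  targets:
    - [0,-3,0,0,0,0,0.2]
    - [0,-5,0,0,0,0,0.2]
    - [0,-5,0,0,0,0,0.2]
    - [0,-5,0,0,0,0,0.2]
    - [0,-5,0,0,0,0,0.2]
    - [0,-5,0,0,0,0,0.2]
    - [0,-5,0,0,0,0,0.2]
    - [0,-5,0,0,0,0,0.2]

```text
time: 13.92
position: [0.5964, -0.2576, 0.1079]
tool_rot: [[-1.0, -0.002, -0.002], [-0.002, 1.0, 0.001], [0.002, 0.001, -1.0]]
ft_force: [1.1, 0.5, -0.5]
width: 0.0345
```

send_rows:
  targets:
    - [0.5,-4,0,0,0,0,0.2]
    - [0,0,0,0,0,0,0.2]
    - [0,0,0,0,0,0,0.2]

```text
time: 14.3
position: [0.5919, -0.2955, 0.1083]
tool_rot: [[-1.0, -0.002, -0.002], [-0.002, 1.0, 0.002], [0.002, 0.002, -1.0]]
ft_force: [1.0, 0.2, -0.7]
width: 0.0346
```

```bash
cat >> h.py <<'E'
def circ(c,n,z):
    im,W=cam(c)
    for d in arm.regions_of(c,n):
        cs=cv2.findContours(d['region'].astype(np.uint8),0,1)[0];k=max(cs,key=cv2.contourArea)
        P=np.array([plane(im,W,p[0],z)[:2] for p in k]).astype(np.float32)
        (cx,cy),r=cv2.minEnclosingCircle(P);print(c,n,round(d['conf'],2),'circ',round(cx,4),round(cy,4),round(r,4),'box',P.min(0).round(3),P.max(0).round(3))
E
python3 - <<'E'
from h import *
im,W=hits('wrist',['bowl'],.075);save(im,'w9.png')
circ('wrist','bowl',.075)
circ('wrist','lid',.018)
circ('top','bowl',.075);circ('side','bowl',.075)
E
```

```text
14.35 [ 0.5923 -0.2951  0.1087] 0.0349
wrist bowl reg 0.72 [ 0.5712 -0.3144  0.075 ] px 288 230 209 202 tool [ 2.11 -1.93]
wrist bowl org 0.53 [ 5.565e-01 -6.600e-03 -2.000e-04] tool [ 3.47 28.84]
wrist bowl 0.58 circ 0.5885 -0.3119 0.0738 box [ 0.516 -0.385] [ 0.641 -0.239]
wrist lid 0.87 circ 0.4176 -0.3201 0.0722 box [ 0.409 -0.392] [ 0.486 -0.248]
top bowl 0.88 circ 0.5785 -0.2834 0.0636 box [ 0.519 -0.34 ] [ 0.638 -0.231]
side bowl 0.83 circ 0.5805 -0.3269 0.088 box [ 0.502 -0.406] [ 0.662 -0.241]
```

View pics/w9.png

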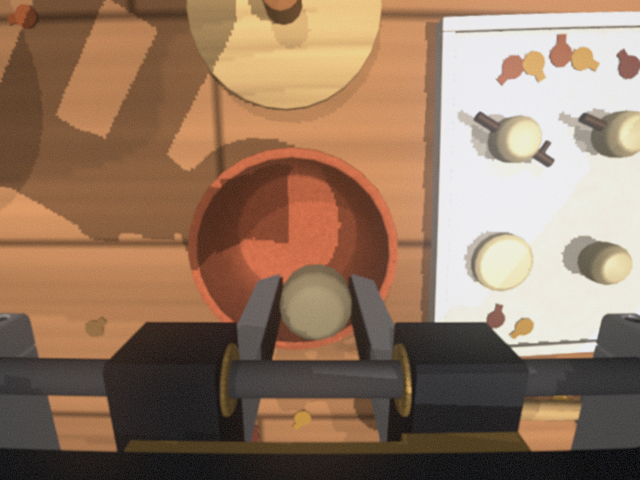

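Picture 9: the lump is held at (316,302). The bowl rim is centred at about (294,247), which is world (0.5885, -0.312) with a fitted radius of 73.8 mm as specified. Lowering in and releasing.

send_rows:
  targets:
    - [-1.8,-1.7,0,0,0,0,0.2]
    - [0,0,3,0,0,0,0.2]
    - [0,0,4,0,0,0,0.2]
    - [0,0,3.2,0,0,0,0.2]
    - [0,0,0,0,0,0,0.2]
    - [0,0,0,0,0,0,0.52]
    - [0,0,0,0,0,0,0.52]
    - [0,0,-2,0,0,0,0.52]

```text
time: 15.85
position: [0.6099, -0.313, 0.0279]
tool_rot: [[-1.0, -0.002, -0.001], [-0.002, 1.0, 0.001], [0.001, 0.001, -1.0]]
ft_force: [0.0, -0.4, 0.9]
width: 0.0486
```

send_rows:
  targets:
    - [0,0,-5,0,0,0,0.6]
    - [0,2,-4,0,0,0,0.6]
    - [0,5,0,0,0,0,0.6]
    - [0,5.5,0,0,0,0,0.6]
    - [0,5.5,0,0,0,0,0.6]
    - [0,5,0,0,0,0,0.6]
    - [0,3.4,0,0,0,0,0.6]
    - [0,0,0,0,0,0,0.6]

```text
time: 16.85
position: [0.6107, -0.0471, 0.1205]
tool_rot: [[-1.0, -0.006, 0.004], [-0.006, 1.0, -0.0], [-0.004, -0.0, -1.0]]
ft_force: [-0.6, -0.6, 0.1]
width: 0.0566
```

```bash
python3 - <<'E'
from h import *
hits('wrist',['tear1','cake1']);hits('top',['tear1'])
E
```

```text
16.9 [ 0.6107 -0.0489  0.1201] 0.0562
wrist tear1 reg 0.85 [ 0.6082 -0.0474  0.03  ] px 315 236 41 42 tool [0.28 0.16]
wrist tear1 reg 0.62 [ 0.6095 -0.3057  0.03  ] px 19 236 43 41 tool [  0.25 -25.67]
wrist tear1 org 0.9 [ 0.6057 -0.0478  0.0322] tool [0.53 0.12]
wrist tear1 org 0.83 [ 0.6099 -0.3131  0.0202] tool [  0.23 -26.41]
wrist cake1 reg 0.76 [0.4981 0.0307 0.03  ] px 416 100 65 68 tool [11.25  8.01]
wrist cake1 reg 0.7 [ 0.6073 -0.1306  0.03  ] px 217 235 60 59 tool [ 0.4  -8.16]
wrist cake1 org 0.86 [ 0.6086 -0.1289  0.018 ] tool [ 0.28 -7.99]
wrist cake1 org 0.62 [0.4963 0.0324 0.0203] tool [11.44  8.19]
17.15 [ 0.61   -0.0508  0.1179] 0.0562
top tear1 reg 0.75 [ 0.6088 -0.3128  0.03  ] px 489 235 21 18 tool [  0.13 -26.2 ]
top tear1 reg 0.62 [ 0.6048 -0.048   0.03  ] px 347 235 17 13 tool [0.52 0.29]
top tear1 org 0.63 [ 0.6069 -0.0445  0.0293] tool [0.32 0.64]
```

Tear 1 is in the bowl. Picking up the second one the same way.

send_rows:
  targets:
    - [0.2,0.3,4,0,0,0,0.6]
    - [0,0,4,0,0,0,0.6]
    - [0,0,3.5,0,0,0,0.6]
    - [0,0,1.3,0,0,0,0.6]
    - [0,0,0,0,0,0,0.6]
    - [0,0,0,0,0,0,0.6]
    - [0,0,0,0,0,0,0.2]
    - [0,0,0,0,0,0,0.2]

```text
time: 18.25
position: [0.6087, -0.0465, -0.0092]
tool_rot: [[-1.0, -0.002, 0.002], [-0.002, 1.0, -0.0], [-0.002, -0.0, -1.0]]
ft_force: [-0.3, -0.9, 0.5]
width: 0.0399
```

send_rows:
  targets:
    - [0,0,0,0,0,0,0.2]
    - [0,0,0,0,0,0,0.2]
    - [0,0,-2,0,0,0,0.2]
    - [0,0,-4,0,0,0,0.2]
    - [0,0,-6,0,0,0,0.2]
    - [0,0,0,0,0,0,0.2]

```text
time: 19.0
position: [0.6121, -0.047, 0.118]
tool_rot: [[-1.0, -0.002, 0.014], [-0.002, 1.0, -0.002], [-0.014, -0.002, -1.0]]
ft_force: [-0.4, -0.1, 0.0]
width: 0.035
```

send_rows:
  targets:
    - [0.5,-3,0,0,0,0,0.2]
    - [0.8,-5,0,0,0,0,0.2]
    - [0.8,-5,0,0,0,0,0.2]
    - [0.8,-5,0,0,0,0,0.2]
    - [0.8,-5,0,0,0,0,0.2]
    - [0.4,-3.4,0,0,0,0,0.2]
    - [0,0,0,0,0,0,0.2]
    - [0,0,0,0,0,0,0.2]

```text
time: 20.0
position: [0.5672, -0.3096, 0.109]
tool_rot: [[-1.0, -0.002, -0.001], [-0.002, 1.0, 0.002], [0.001, 0.002, -1.0]]
ft_force: [0.1, -0.2, -0.1]
width: 0.035
```

```bash
python3 - <<'E'
from h import *
hits('wrist',['tear1'])
E
```

```text
20.05 [ 0.5675 -0.3092  0.1092] 0.0349
wrist tear1 reg 0.79 [ 0.6188 -0.3095  0.03  ] px 315 301 71 76 tool [-5.14 -0.06]
wrist tear1 org 0.79 [ 0.5674 -0.3113  0.149 ] tool [ 0.01 -0.2 ]
```

send_rows:
  targets:
    - [0,-0.3,3,0,0,0,0.2]
    - [0,0,4,0,0,0,0.2]
    - [0,0,3.2,0,0,0,0.2]
    - [0,0,0,0,0,0,0.2]
    - [0,0,0,0,0,0,0.52]
    - [0,0,0,0,0,0,0.52]
    - [0,0,-2,0,0,0,0.52]
    - [0,0,-5,0,0,0,0.52]

```text
time: 21.15
position: [0.566, -0.3126, 0.0772]
tool_rot: [[-1.0, -0.002, -0.004], [-0.002, 1.0, 0.003], [0.004, 0.003, -1.0]]
ft_force: [0.4, -0.3, 0.8]
width: 0.0491
```

send_rows:
  targets:
    - [0,0,-5,0,0,0,0.52]
    - [3,0,0,0,0,0,0.52]
    - [4,0,0,0,0,0,0.52]
    - [4,-0.7,0,0,0,0,0.52]
    - [4,0,0,0,0,0,0.52]
    - [0,0,0,0,0,0,0.52]
    - [0,0,0,0,0,0,0.52]

```text
time: 22.02
position: [0.4184, -0.3214, 0.1296]
tool_rot: [[-1.0, -0.002, 0.003], [-0.002, 1.0, -0.002], [-0.003, -0.002, -1.0]]
ft_force: [-0.5, -0.4, -0.6]
width: 0.0489
```

```bash
python3 - <<'E'
from h import *
im,W=hits('wrist',['tear1','lid']);save(im,'w10.png');circ('wrist','lid',.018);circ('wrist','bowl',.075)
hits('top',['tear1'])
E
```

```text
22.07 [ 0.4186 -0.3213  0.1291] 0.0487
wrist tear1 reg 0.78 [ 0.6066 -0.314   0.03  ] px 322 416 34 36 tool [-18.78   0.7 ]
wrist tear1 reg 0.71 [ 0.5924 -0.3141  0.03  ] px 322 405 159 104 tool [-17.36   0.68]
wrist tear1 reg 0.55 [ 0.4058 -0.3198  0.03  ] px 317 223 159 155 tool [1.3  0.17]
wrist tear1 org 0.7 [ 0.504  -0.0517  0.0226] tool [-8.58 26.96]
wrist tear1 org 0.58 [ 0.6088 -0.3124  0.0236] tool [-19.     0.85]
wrist lid reg 0.63 [ 0.4058 -0.3197  0.03  ] px 318 223 160 156 tool [1.3  0.18]
wrist lid 0.91 circ 0.4124 -0.3194 0.0726 box [ 0.341 -0.392] [ 0.485 -0.247]
wrist bowl 0.94 circ 0.5834 -0.3136 0.0709 box [ 0.545 -0.384] [ 0.592 -0.243]
22.52 [ 0.4176 -0.3207  0.1273] 0.0489
top tear1 reg 0.81 [ 0.609  -0.3122  0.03  ] px 489 234 21 18 tool [-19.15   0.81]
top tear1 reg 0.54 [ 0.5673 -0.312   0.03  ] px 490 257 22 18 tool [-14.97   0.84]
top tear1 org 0.58 [ 0.5636 -0.3125  0.0258] tool [-14.6    0.78]
top tear1 org 0.54 [ 0.6107 -0.3184  0.0227] tool [-19.31   0.18]
top tear1 org 0.53 [ 0.6101 -0.1304  0.0196] tool [-19.3   18.98]
```

View pics/w10.png

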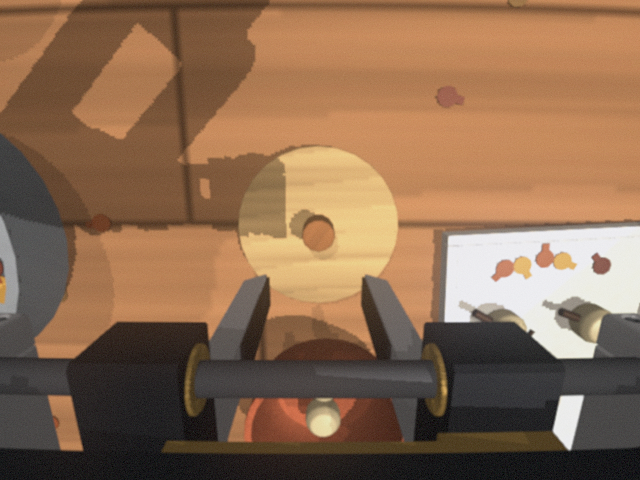

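Picture 10: the lid is centred at (318,224) with its knob at (318,233), which is world (0.4125, -0.3195), radius 72.6 mm. Both lumps are in the bowl per the top view. Gripping the knob.

send_rows:
  targets:
    - [0.5,0.1,4,0,0,0,0.52]
    - [0,0,4,0,0,0,0.52]
    - [0,0,3.5,0,0,0,0.52]
    - [0,0,1.2,0,0,0,0.52]
    - [0,0,0,0,0,0,0.52]
    - [0,0,0,0,0,0,0.52]
  force: 45

```text
time: 23.38
position: [0.4136, -0.3209, 0.0024]
tool_rot: [[-1.0, -0.002, 0.002], [-0.002, 1.0, -0.002], [-0.002, -0.002, -1.0]]
ft_force: [-0.7, 0.1, 0.4]
width: 0.0491
```

send_rows:
  targets:
    - [0,0,0,0,0,0,0]
    - [0,0,0,0,0,0,0]
    - [0,0,0,0,0,0,0]
    - [0,0,0,0,0,0,0]
    - [0,0,0,0,0,0,0]

```text
time: 24.0
position: [0.4128, -0.32, 0.0013]
tool_rot: [[-1.0, -0.002, 0.001], [-0.002, 1.0, -0.0], [-0.001, -0.0, -1.0]]
ft_force: [-0.7, 2.3, 5.7]
width: 0.0274
```

send_rows:
  targets:
    - [0,0,-2,0,0,0,0]
    - [0,0,-4,0,0,0,0]
    - [0,0,-4,0,0,0,0]
    - [0,0,-3,0,0,0,0]
    - [0,0,0,0,0,0,0]
    - [0,0,0,0,0,0,0]

```text
time: 24.75
position: [0.4115, -0.3191, 0.1282]
tool_rot: [[-1.0, -0.002, -0.003], [-0.002, 1.0, 0.003], [0.003, 0.003, -1.0]]
ft_force: [0.1, -0.7, -3.3]
width: 0.0272
```

The lid is held (27 mm, lid weight on the force reading). Moving it over the bowl.

send_rows:
  targets:
    - [-2,0,0,0,0,0,0]
    - [-3.5,0.2,0,0,0,0,0]
    - [-3.5,0.2,0,0,0,0,0]
    - [-3.5,0.2,0,0,0,0,0]
    - [-3.2,0.1,0,0,0,0,0]
    - [-2,0,0,0,0,0,0]
    - [0,0,0,0,0,0,0]
    - [0,0,0,0,0,0,0]

```text
time: 25.75
position: [0.589, -0.312, 0.129]
tool_rot: [[-1.0, -0.002, -0.002], [-0.002, 1.0, 0.001], [0.002, 0.001, -1.0]]
ft_force: [0.6, -0.6, -2.1]
width: 0.027
```

send_rows:
  targets:
    - [0,0,2,0,0,0,0]
    - [0,0,0,0,0,0,0]
    - [0,0,0,0,0,0,0]

```text
time: 26.12
position: [0.5891, -0.3127, 0.1111]
tool_rot: [[-1.0, -0.002, 0.0], [-0.002, 1.0, -0.0], [-0.0, -0.0, -1.0]]
ft_force: [-0.9, -0.0, -1.6]
width: 0.0274
```

```bash
python3 - <<'E'
from h import *
im,W=hits('wrist',[]);
z=arm.get_state()['position'][2]+.017
circ('wrist','lid',z);circ('top','lid',z);circ('side','bowl',.075);circ('side','lid',z)
im,W=cam('side')
cv2.imwrite('pics/s11.png',cv2.resize(im['pixels'][:,:,::-1],(800,600)))
E
```

```text
26.18 [ 0.5895 -0.3128  0.1116] 0.0272
wrist lid 0.66 circ 0.5884 -0.3134 0.0721 box [ 0.517 -0.385] [ 0.637 -0.241]
wrist lid 0.48 circ 0.5765 -0.1994 0.0182 box [ 0.559 -0.217] [ 0.593 -0.182]
top lid 0.61 circ 0.5813 -0.2902 0.0691 box [ 0.516 -0.347] [ 0.646 -0.239]
side bowl 0.78 circ 0.5724 -0.3333 0.0777 box [ 0.502 -0.405] [ 0.646 -0.265]
side lid 0.82 circ 0.5857 -0.3178 0.0748 box [ 0.514 -0.391] [ 0.66  -0.244]
```

View pics/s11.png

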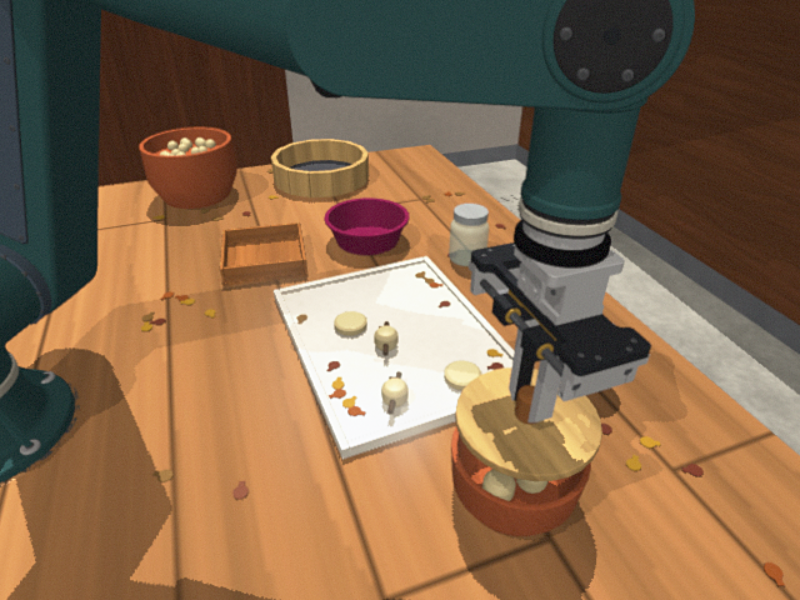

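Picture 11 (side): the lid hangs over the bowl at (530,430), with both lumps inside at (500,485). The wrist fit gives the lid at (0.588, -0.313), so it is aligned. Lowering.

send_rows:
  targets:
    - [0,0.1,1.5,0,0,0,0]
    - [0,0,1.2,0,0,0,0]
    - [0,0,1,0,0,0,0]
    - [0,0,0.5,0,0,0,0]
    - [0,0,0,0,0,0,0]
    - [0,0,0,0,0,0,0]

```text
time: 27.38
position: [0.5895, -0.3114, 0.0689]
tool_rot: [[-1.0, -0.002, 0.0], [-0.002, 1.0, -0.0], [-0.0, -0.0, -1.0]]
ft_force: [-1.2, 1.2, 0.7]
width: 0.027
```

send_rows:
  targets:
    - [0,0,0.2,0,0,0,0]
    - [0,0,0,0,0,0,0]
    - [0,0,0,0,0,0,0]

```text
time: 27.75
position: [0.5896, -0.3115, 0.0689]
tool_rot: [[-1.0, -0.002, 0.001], [-0.002, 1.0, -0.001], [-0.001, -0.001, -1.0]]
ft_force: [-3.7, 1.8, 5.5]
width: 0.0271
```

Seated: contact force at the expected height. Releasing and moving to the cake at (0.609, -0.132), then verifying the lid.

send_rows:
  targets:
    - [0,0,0,0,0,0,0.5]
    - [0,0,0,0,0,0,0.5]
    - [0,0,-1,0,0,0,0.6]
    - [0,0,-4,0,0,0,0.75]
    - [0,0,-4,0,0,0,0.75]
    - [0,4,0,0,0,0,0.75]
    - [-0.5,5,0,0,0,0,0.75]
    - [-0.5,5,0,0,0,0,0.75]
  force: 20

```text
time: 28.75
position: [0.5994, -0.1704, 0.1573]
tool_rot: [[-1.0, -0.001, 0.001], [-0.001, 1.0, -0.0], [-0.001, -0.0, -1.0]]
ft_force: [0.3, 1.1, -0.4]
width: 0.0706
```

send_rows:
  targets:
    - [-0.9,3.9,3,0,0,0,0.75]
    - [0,0,0,0,0,0,0.75]
    - [0,0,0,0,0,0,0.75]

```text
time: 29.12
position: [0.6083, -0.133, 0.1272]
tool_rot: [[-1.0, -0.002, 0.001], [-0.002, 1.0, -0.001], [-0.001, -0.001, -1.0]]
ft_force: [0.4, 0.1, -0.1]
width: 0.0704
```

```bash
python3 - <<'E'
from h import *
im,W=hits('wrist',['cake1'],.02);circ('wrist','lid',.085);circ('top','lid',.085);circ('wrist','cake1',.023)
im,W=cam('side');circ('side','lid',.085)
a=im['pixels'][260:440,340:500,::-1];cv2.imwrite('pics/s12.png',cv2.resize(a,(533,600)))
E
```

```text
29.18 [ 0.6085 -0.1336  0.1277] 0.0703
wrist cake1 reg 0.88 [ 0.6101 -0.1334  0.02  ] px 315 237 55 56 tool [-0.13  0.04]
wrist cake1 reg 0.81 [0.497  0.0329 0.02  ] px 515 106 65 64 tool [11.15 16.68]
wrist cake1 org 0.74 [0.4977 0.0308 0.0258] tool [11.08 16.47]
wrist cake1 org 0.74 [ 0.6073 -0.1288  0.016 ] tool [0.14 0.49]
wrist lid 0.79 circ 0.5898 -0.3096 0.0741 box [ 0.517 -0.373] [ 0.661 -0.236]
wrist lid 0.67 circ 0.755 -0.1809 0.0435 box [ 0.729 -0.217] [ 0.78  -0.142]
top lid 0.57 circ 0.5732 -0.2577 0.0367 box [ 0.537 -0.282] [ 0.609 -0.237]
wrist cake1 0.63 circ 0.6101 -0.1332 0.0268 box [ 0.584 -0.158] [ 0.636 -0.108]
side lid 0.89 circ 0.5879 -0.315 0.0766 box [ 0.513 -0.389] [ 0.662 -0.242]
```

View pics/s12.png

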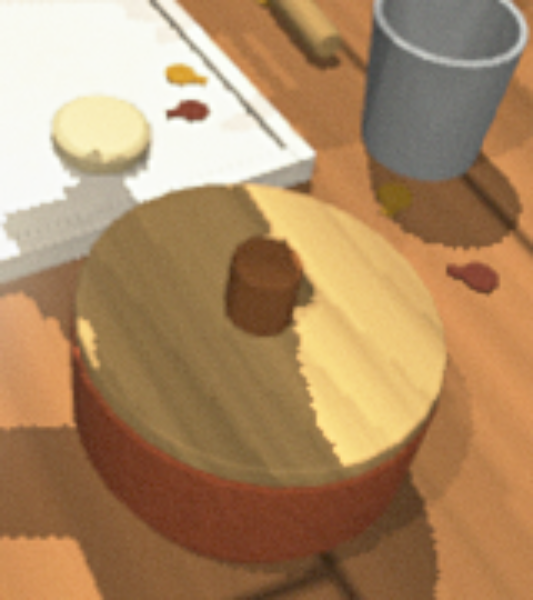

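Picture 12: the lid sits flush and level on the bowl. Now the first cake.

send_rows:
  targets:
    - [-0.15,0,4,0,0,0,0.75]
    - [0,0,4,0,0,0,0.75]
    - [0,0,4,0,0,0,0.75]
    - [0,0,1.5,0,0,0,0.75]
    - [0,0,0.4,0,0,0,0.75]
    - [0,0,0,0,0,0,0.75]

```text
time: 30.48
position: [0.6107, -0.1327, -0.0109]
tool_rot: [[-1.0, -0.002, 0.002], [-0.002, 1.0, -0.001], [-0.002, -0.001, -1.0]]
ft_force: [-0.4, -0.3, 1.1]
width: 0.0707
```

send_rows:
  targets:
    - [0,0,0,0,0,0,0.4]
    - [0,0,0,0,0,0,0.4]
    - [0,0,0,0,0,0,0.4]
    - [0,0,0,0,0,0,0.4]
  force: 20

```text
time: 30.98
position: [0.6103, -0.1326, -0.0112]
tool_rot: [[-1.0, -0.002, 0.002], [-0.002, 1.0, -0.001], [-0.002, -0.001, -1.0]]
ft_force: [-1.0, 0.1, 4.9]
width: 0.051
```

send_rows:
  targets:
    - [0,0,-2,0,0,0,0.4]
    - [0,0,-4,0,0,0,0.4]
    - [0,0,-5,0,0,0,0.4]
    - [0,0,-2,0,0,0,0.4]
    - [0,0,0,0,0,0,0.4]

```text
time: 31.6
position: [0.6111, -0.1328, 0.1211]
tool_rot: [[-1.0, -0.002, 0.006], [-0.002, 1.0, -0.002], [-0.006, -0.002, -1.0]]
ft_force: [-0.5, 0.5, 0.0]
width: 0.0507
```

Cake held. Moving to the crate.

send_rows:
  targets:
    - [1,3,0,0,0,0,0.4]
    - [2,5,0,0,0,0,0.4]
    - [2,5,0,0,0,0,0.4]
    - [2,5,0,0,0,0,0.4]
    - [2,5,0,0,0,0,0.4]
    - [2,5,0,0,0,0,0.4]
    - [2,5,0,0,0,0,0.4]
    - [2,5,0,0,0,0,0.4]

```text
time: 32.6
position: [0.4567, 0.2483, 0.1158]
tool_rot: [[-1.0, -0.002, -0.003], [-0.002, 1.0, -0.001], [0.003, -0.001, -1.0]]
ft_force: [0.3, -0.8, -0.8]
width: 0.0508
```

send_rows:
  targets:
    - [2,4,0,0,0,0,0.4]
    - [1,1,0,0,0,0,0.4]
    - [0,0,0,0,0,0,0.4]
    - [0,0,0,0,0,0,0.4]

```text
time: 33.1
position: [0.429, 0.2959, 0.1171]
tool_rot: [[-1.0, -0.001, -0.0], [-0.001, 1.0, -0.001], [0.0, -0.001, -1.0]]
ft_force: [0.1, 0.3, -0.1]
width: 0.0507
```

```bash
python3 - <<'E'
from h import *
im,W=hits('wrist',[]);save(im,'w13.png')
for d in arm.find_in('wrist','crate'):print(w(W,d['xyz']),d['conf'])
circ('wrist','crate',.036);circ('wrist','basin',.055)
im,W=cam('side')
for d in arm.find_in('side','crate'):print(w(W,d['xyz']),d['conf'])
circ('side','crate',.036)
E
```

```text
33.15 [0.4292 0.2959 0.1173] 0.0509
[0.39097318 0.30305345 0.00926202] 0.58
wrist crate 0.93 circ 0.4026 0.3031 0.1039 box [0.32  0.221] [0.477 0.386]
wrist basin 0.64 circ 0.6056 0.3044 0.0757 box [0.564 0.229] [0.613 0.38 ]
wrist basin 0.29 circ 0.4689 0.2962 0.0419 box [0.428 0.257] [0.509 0.336]
[0.40061242 0.30695343 0.00955193] 0.91
side crate 0.82 circ 0.3995 0.2737 0.1222 box [0.319 0.163] [0.484 0.383]
```

View pics/w13.png

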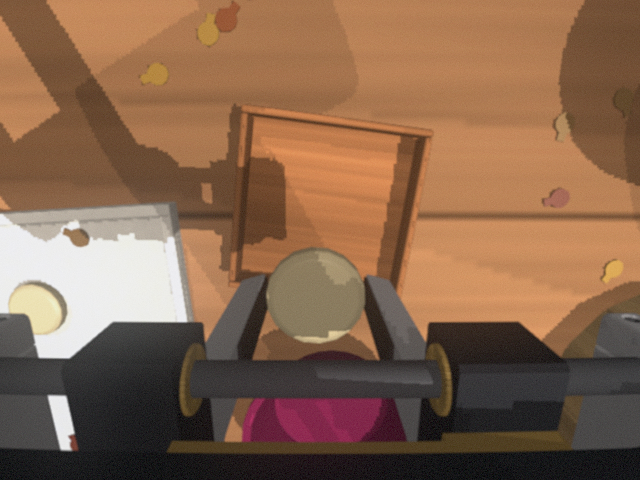

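Picture 13: the cake is held at (316,296). The crate's corners are near (245,107), (430,130) and (233,285), so its centre is (0.4026, 0.303) with about 7° of yaw. Placing the cake in the near (+x) half, then going for the second.

send_rows:
  targets:
    - [-0.7,0.3,3,0,0,0,0.4]
    - [0,0,4,0,0,0,0.4]
    - [0,0,4,0,0,0,0.4]
    - [0,0,1.6,0,0,0,0.4]
    - [0,0,0,0,0,0,0.4]
    - [0,0,0,0,0,0,0.7]
    - [0,0,0,0,0,0,0.7]
    - [0,0,-3,0,0,0,0.7]

```text
time: 34.6
position: [0.4343, 0.2995, 0.0207]
tool_rot: [[-1.0, -0.002, -0.003], [-0.002, 1.0, -0.002], [0.003, -0.002, -1.0]]
ft_force: [0.1, -0.1, 0.5]
width: 0.0657
```

send_rows:
  targets:
    - [0,0,-5,0,0,0,0.75]
    - [0,0,-4.6,0,0,0,0.75]
    - [-0.7,-4,0,0,0,0,0.75]
    - [-1.2,-5,0,0,0,0,0.75]
    - [-1.2,-5,0,0,0,0,0.75]
    - [-1.2,-5,0,0,0,0,0.75]
    - [-1.2,-5,0,0,0,0,0.75]
    - [-0.6,-2.6,0,0,0,0,0.75]

```text
time: 35.6
position: [0.4982, 0.0319, 0.1191]
tool_rot: [[-1.0, 0.0, 0.003], [0.0, 1.0, -0.001], [-0.003, -0.001, -1.0]]
ft_force: [-0.3, -0.3, -0.1]
width: 0.0711
```

send_rows:
  targets:
    - [0,0,0,0,0,0,0.75]
    - [0,0,0,0,0,0,0.75]

```text
time: 35.85
position: [0.4973, 0.035, 0.1183]
tool_rot: [[-1.0, -0.002, 0.001], [-0.002, 1.0, 0.001], [-0.001, 0.001, -1.0]]
ft_force: [0.3, -0.7, -0.6]
width: 0.0705
```

```bash
python3 - <<'E'
from h import *
hits('wrist',['cake1'],.02);circ('wrist','cake1',.023);hits('top',['cake1'],.013)
E
```

```text
35.9 [0.4972 0.0353 0.1181] 0.0706
wrist cake1 reg 0.9 [0.4368 0.2909 0.02  ] px 615 169 52 60 tool [ 5.96 25.57]
wrist cake1 reg 0.71 [0.4964 0.0334 0.02  ] px 313 236 57 58 tool [ 0.09 -0.2 ]
wrist cake1 reg 0.16 [ 0.5591 -0.2534  0.02  ] px 9 300 24 32 tool [ -6.08 -28.9 ]
wrist cake1 org 0.62 [0.4331 0.3018 0.0131] tool [ 6.33 26.66]
wrist cake1 org 0.56 [0.4989 0.0283 0.0253] tool [-0.16 -0.71]
wrist cake1 org 0.44 [0.4061 0.3052 0.0025] tool [ 9.03 27.01]
wrist cake1 0.82 circ 0.438 0.2903 0.0278 box [0.411 0.264] [0.461 0.313]
wrist cake1 0.74 circ 0.4967 0.0337 0.0266 box [0.47  0.008] [0.522 0.059]
36.15 [0.497  0.0352 0.1176] 0.0703
top cake1 reg 0.88 [0.4367 0.2992 0.013 ] px 162 323 28 26 tool [ 5.94 26.43]
top cake1 org 0.96 [0.4366 0.3004 0.0132] tool [ 5.95 26.54]
top cake1 org 0.5 [ 0.779  -0.1828 -0.0027] tool [-28.11 -21.9 ]
top cake1 org 0.15 [ 0.5551 -0.0102  0.0046] tool [-5.79 -4.57]
```

send_rows:
  targets:
    - [0,-0.15,4,0,0,0,0.75]
    - [0,0,4,0,0,0,0.75]
    - [0,0,3.4,0,0,0,0.75]
    - [0,0,1.5,0,0,0,0.75]
    - [0,0,0,0,0,0,0.75]
    - [0,0,0,0,0,0,0.75]
    - [0,0,0,0,0,0,0.4]
    - [0,0,0,0,0,0,0.4]

```text
time: 37.25
position: [0.4978, 0.0328, -0.0105]
tool_rot: [[-1.0, -0.002, 0.002], [-0.002, 1.0, -0.0], [-0.002, -0.0, -1.0]]
ft_force: [-0.5, 1.0, -0.4]
width: 0.0537
```

send_rows:
  targets:
    - [0,0,0,0,0,0,0.4]
    - [0,0,0,0,0,0,0.4]
    - [0,0,-2,0,0,0,0.4]
    - [0,0,-4,0,0,0,0.4]
    - [0,0,-5,0,0,0,0.4]
    - [0,0,-2,0,0,0,0.4]
    - [0,0,0,0,0,0,0.4]

```text
time: 38.12
position: [0.4984, 0.0328, 0.1203]
tool_rot: [[-1.0, -0.002, 0.004], [-0.002, 1.0, -0.0], [-0.004, -0.0, -1.0]]
ft_force: [0.3, 0.3, -0.5]
width: 0.0511
```

send_rows:
  targets:
    - [1,3,0,0,0,0,0.4]
    - [2.2,4.6,0,0,0,0,0.4]
    - [2.2,4.6,0,0,0,0,0.4]
    - [2.2,4.6,0,0,0,0,0.4]
    - [2.2,4.6,0,0,0,0,0.4]
    - [2,4,0,0,0,0,0.4]
    - [1,1.9,0,0,0,0,0.4]
    - [0,0,0,0,0,0,0.4]

```text
time: 39.12
position: [0.3669, 0.3058, 0.1164]
tool_rot: [[-1.0, -0.005, -0.003], [-0.005, 1.0, -0.002], [0.003, -0.002, -1.0]]
ft_force: [-0.1, -0.2, -0.7]
width: 0.051
```

```bash
python3 - <<'E'
from h import *
hits('wrist',['cake1'],.13);hits('top',['cake1'],.013)
E
```

```text
39.17 [0.3677 0.305  0.1168] 0.0509
wrist cake1 reg 0.7 [0.3723 0.3055 0.13  ] px 315 292 97 97 tool [-0.46  0.05]
wrist cake1 org 0.84 [0.3669 0.3016 0.1519] tool [ 0.09 -0.35]
39.33 [0.3688 0.3045 0.1178] 0.0506
top cake1 reg 0.87 [0.4365 0.2999 0.013 ] px 162 323 27 26 tool [-6.78 -0.45]
top cake1 reg 0.48 [0.4073 0.2973 0.013 ] px 162 339 94 94 tool [-3.85 -0.71]
top cake1 org 0.6 [0.4383 0.3006 0.0142] tool [-6.96 -0.38]
top cake1 org 0.37 [ 0.5535 -0.011   0.0027] tool [-18.45 -31.55]
```

send_rows:
  targets:
    - [0,0.2,3,0,0,0,0.4]
    - [0,0,4,0,0,0,0.4]
    - [0,0,4,0,0,0,0.4]
    - [0,0,1.6,0,0,0,0.4]
    - [0,0,0,0,0,0,0.4]
    - [0,0,0,0,0,0,0.7]
    - [0,0,0,0,0,0,0.7]
    - [0,0,-3,0,0,0,0.7]

```text
time: 40.42
position: [0.3673, 0.3068, 0.0218]
tool_rot: [[-1.0, -0.002, -0.003], [-0.002, 1.0, -0.002], [0.003, -0.002, -1.0]]
ft_force: [-0.3, 0.7, 1.0]
width: 0.0656
```

send_rows:
  targets:
    - [0,0,-5,0,0,0,0.7]
    - [0,0,-4,0,0,0,0.7]
    - [0,0,0,0,0,0,0.7]

```text
time: 40.8
position: [0.3714, 0.3096, 0.118]
tool_rot: [[-1.0, -0.002, 0.009], [-0.002, 1.0, 0.006], [-0.009, 0.006, -1.0]]
ft_force: [-0.0, -0.0, 0.4]
width: 0.0657
```

```bash
cat >> h.py <<'E'
def rej(c):
    im,W=hits(c,['reject1'],.028)
    s=arm.get_state();p=np.array(s['position']);R=np.array(s['tool_rot'])
    a=im['pixels'].astype(int);g=a.sum(2)
    for d in arm.regions_of(c,'reject1'):
        m=d['region'];v,u=np.nonzero(m);g=a[v,u].sum(1);t=g<np.percentile(g,95)*.45
        P=np.array([plane(im,W,q,.028)[:2] for q in zip(u,v)])
        vx,vy,x0,y0=cv2.fitLine(P.astype(np.float32),cv2.DIST_L2,0,.01,.01).ravel()
        print('axis all: x/y slope deg from y',round(np.degrees(np.arctan2(vx*np.sign(vy),abs(vy))),1),'span ctr',((P.min(0)+P.max(0))/2).round(4))
E
python3 - <<'E'
from h import *
print(np.round(arm.get_state()['joints'],1))
rej('top');hits('top',['cake1'],.013)
E
```

```text
[ 33.1  -2.9  93.5   0.   88.8 -57.1]
40.85 [0.3699 0.3085 0.1151] 0.0654
top reject1 reg 0.74 [ 0.5319 -0.0328  0.028 ] px 339 274 31 17 tool [-16.08 -34.2 ]
top reject1 reg 0.61 [ 0.5069 -0.1421  0.028 ] px 398 288 35 21 tool [-13.55 -45.12]
top reject1 org 0.74 [ 0.5296 -0.0318  0.0308] tool [-15.85 -34.09]
top reject1 org 0.64 [ 0.5054 -0.1388  0.0284] tool [-13.4  -44.79]
axis all: x/y slope deg from y 19.3 span ctr [ 0.532  -0.0332]
axis all: x/y slope deg from y 26.0 span ctr [ 0.5074 -0.1425]
41.05 [0.3676 0.3069 0.1108] 0.066
top cake1 reg 0.86 [0.4363 0.3002 0.013 ] px 162 323 27 26 tool [-6.9  -0.67]
top cake1 reg 0.72 [0.3752 0.3005 0.013 ] px 159 357 24 26 tool [-0.79 -0.63]
top cake1 org 0.95 [0.3702 0.3071 0.0096] tool [-0.29  0.04]
top cake1 org 0.82 [0.4404 0.2996 0.0145] tool [-7.31 -0.73]
```

Both cakes are in the crate. Reject A was knocked to about (0.532, -0.033). I'll go above it and turn the jaws across its twig.

send_rows:
  targets:
    - [-1,-2.5,-1.5,0,0,0,0.65]
    - [-2.2,-4.5,0,0,0,0,0.65]
    - [-2.2,-4.5,0,0,0,0,0.65]
    - [-2.2,-4.5,0,0,0,0,0.65]
    - [-2.2,-4.5,0,0,0,0,0.65]
    - [-2.2,-4.5,0,0,0,0,0.65]
    - [-2.2,-4.5,0,0,0,0,0.65]
    - [-2.2,-4.5,0,0,0,0,0.65]

```text
time: 42.15
position: [0.5334, -0.0335, 0.1265]
tool_rot: [[-1.0, -0.002, -0.002], [-0.002, 1.0, 0.001], [0.002, 0.001, -1.0]]
ft_force: [0.6, 0.4, 0.7]
width: 0.061
```

send_rows:
  targets:
    - [0,0,0,0,0,0.16,0.65]
    - [0,0,0,0,0,0.16,0.65]
    - [0,0,0,0,0,0.16,0.65]
    - [0,0,0,0,0,0.16,0.65]
    - [0,0,0,0,0,0.16,0.65]
    - [0,0,0,0,0,0.16,0.65]
    - [0,0,0,0,0,0.16,0.65]
    - [0,0,0,0,0,0.16,0.65]

```text
time: 43.15
position: [0.5328, -0.032, 0.1264]
tool_rot: [[-0.284, 0.959, -0.002], [0.959, 0.284, 0.0], [0.001, -0.002, -1.0]]
ft_force: [0.3, -0.1, -0.5]
width: 0.0611
```

send_rows:
  targets:
    - [0,0,0,0,0,0.16,0.65]
    - [0,0,0,0,0,0.16,0.65]
    - [0,0,0,0,0,0.16,0.65]
    - [0,0,0,0,0,0.14,0.65]
    - [0,0,0,0,0,0,0.65]
    - [0,0,0,0,0,0,0.65]

```text
time: 43.9
position: [0.5331, -0.032, 0.127]
tool_rot: [[0.319, 0.948, -0.001], [0.948, -0.319, 0.0], [-0.0, -0.001, -1.0]]
ft_force: [-0.1, 0.3, 0.5]
width: 0.0611
```

```bash
python3 - <<'E'
from h import *
print(np.round(arm.get_state()['tool_rot'],3)[:2,:2].tolist())
rej('wrist');im,W=cam('wrist');save(im,'w14.png')
E
```

```text
[[0.319, 0.948], [0.948, -0.319]]
43.95 [ 0.5331 -0.032   0.1271] 0.061
wrist reject1 reg 0.89 [ 0.5342 -0.0296  0.028 ] px 316 233 40 81 tool [0.27 0.04]
wrist reject1 reg 0.67 [ 0.5116 -0.1339  0.028 ] px 328 342 39 46 tool [-10.34   1.23]
wrist reject1 org 0.84 [ 0.5361 -0.0293  0.0276] tool [0.35 0.2 ]
wrist reject1 org 0.81 [ 0.509  -0.1437  0.0295] tool [-11.35   1.29]
axis all: x/y slope deg from y 18.6 span ctr [ 0.534  -0.0308]
axis all: x/y slope deg from y 23.5 span ctr [ 0.509 -0.132]
```

View pics/w14.png

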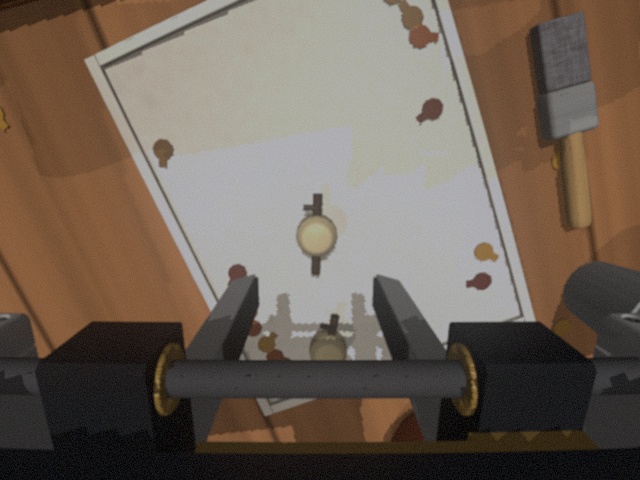

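Picture 14: reject A at (316,235) has its twig running vertically in the image, square to the jaws. Gripping it and carrying it to the basin.

send_rows:
  targets:
    - [0.25,0.05,4,0,0,0,0.65]
    - [0,0,4,0,0,0,0.65]
    - [0,0,4,0,0,0,0.65]
    - [0,0,1.7,0,0,0,0.65]
    - [0,0,0,0,0,0,0.65]
    - [0,0,0,0,0,0,0.65]
    - [0,0,0,0,0,0,0.2]
    - [0,0,0,0,0,0,0.2]

```text
time: 45.15
position: [0.5355, -0.03, -0.0082]
tool_rot: [[0.321, 0.947, 0.002], [0.947, -0.321, -0.0], [0.0, 0.002, -1.0]]
ft_force: [0.0, 0.4, 0.4]
width: 0.0445
```

send_rows:
  targets:
    - [0,0,0,0,0,0,0.2]
    - [0,0,0,0,0,0,0.2]
    - [0,0,-2,0,0,0,0.2]
    - [0,0,-4,0,0,0,0.2]
    - [0,0,-5,0,0,0,0.2]
    - [0,0,-2,0,0,0,0.2]
    - [0,0,0,0,0,0,0.2]

```text
time: 46.02
position: [0.5359, -0.0301, 0.1226]
tool_rot: [[0.321, 0.947, 0.004], [0.947, -0.321, -0.001], [0.001, 0.004, -1.0]]
ft_force: [-0.0, 0.1, -0.6]
width: 0.0348
```

send_rows:
  targets:
    - [2.5,-0.4,0,0,0,0,0.2]
    - [4.5,-0.8,0,0,0,0,0.2]
    - [4.5,-0.8,0,0,0,0,0.2]
    - [4.5,-0.8,0,0,0,0,0.2]
    - [4.5,-0.8,0,0,0,0,0.2]
    - [4.5,-0.8,0,0,0,0,0.2]
    - [4.5,-0.8,0,0,0,0,0.2]
    - [4,-0.4,0,0,0,0,0.2]

```text
time: 47.02
position: [0.588, 0.3067, 0.1176]
tool_rot: [[0.32, 0.947, -0.004], [0.947, -0.321, -0.002], [-0.003, -0.003, -1.0]]
ft_force: [0.9, -0.9, 0.0]
width: 0.0349
```

send_rows:
  targets:
    - [0,0,0,0,0,0,0.2]
    - [0,0,0,0,0,0,0.2]

```text
time: 47.28
position: [0.5883, 0.3045, 0.1185]
tool_rot: [[0.321, 0.947, -0.003], [0.947, -0.321, -0.002], [-0.003, -0.002, -1.0]]
ft_force: [0.6, -0.5, -0.1]
width: 0.0349
```

```bash
python3 - <<'E'
from h import *
hits('wrist',['reject1'],.15);circ('wrist','basin',.055);circ('side','basin',.055)
hits('top',['reject1'],.028)
E
```

```text
47.33 [0.5886 0.3041 0.1192] 0.0347
wrist reject1 org 0.97 [0.5885 0.3049 0.1488] tool [ 0.06 -0.04]
wrist basin 0.81 circ 0.6114 0.3118 0.0845 box [0.528 0.229] [0.695 0.395]
side basin 0.64 circ 0.5977 0.2751 0.1177 box [0.527 0.161] [0.691 0.392]
side basin 0.46 circ 0.3673 0.23 0.0306 box [0.342 0.2  ] [0.391 0.26 ]
47.67 [0.5893 0.3048 0.1209] 0.0348
top reject1 reg 0.93 [ 0.5081 -0.1403  0.028 ] px 397 288 34 20 tool [-44.76   6.64]
top reject1 reg 0.84 [0.6063 0.3543 0.028 ] px 136 233 39 22 tool [5.23 0.01]
top reject1 reg 0.55 [0.6116 0.3022 0.028 ] px 164 230 87 89 tool [0.47 2.19]
top reject1 org 0.8 [0.5847 0.3035 0.1594] tool [-0.27 -0.39]
top reject1 org 0.64 [ 0.5053 -0.1392  0.0283] tool [-44.74   6.34]
```

The basin is centred at (0.611, 0.312), radius 84.5 mm, as specified. Releasing reject A and going to reject B.

send_rows:
  targets:
    - [0.7,-0.15,3,0,0,0,0.2]
    - [0,0,4,0,0,0,0.2]
    - [0,0,4,0,0,0,0.2]
    - [0,0,0.8,0,0,0,0.2]
    - [0,0,0,0,0,0,0.2]
    - [0,0,0,0,0,0,0.5]
    - [0,0,0,0,0,0,0.5]
    - [0,0,-3,0,0,0,0.5]

```text
time: 48.78
position: [0.5884, 0.3118, 0.031]
tool_rot: [[0.321, 0.947, -0.004], [0.947, -0.321, -0.002], [-0.003, -0.003, -1.0]]
ft_force: [-0.1, -0.9, 1.0]
width: 0.0467
```

send_rows:
  targets:
    - [0,0,-5,0,0,0,0.5]
    - [0,0,-4,0,0,0,0.65]
    - [-4,0.6,0,0,0,0,0.65]
    - [-5,0.7,0,0,0,0,0.65]
    - [-5,0.7,0,0,0,0,0.65]
    - [-5,0.8,0,0,0,0,0.65]
    - [-5,0.8,0,0,0,0,0.65]
    - [-5,0.8,0,0,0,0,0.65]

```text
time: 49.78
position: [0.5387, 0.0222, 0.1241]
tool_rot: [[0.321, 0.947, 0.003], [0.947, -0.321, -0.0], [0.001, 0.003, -1.0]]
ft_force: [0.4, 0.3, -0.3]
width: 0.0611
```

send_rows:
  targets:
    - [-5,0.8,0,0,0,0,0.65]
    - [-5,0.8,0,0,0,0,0.65]
    - [-4,0.7,0,0,0,0,0.65]
    - [-2.4,0,0,0,0,0,0.65]
    - [0,0,0,0,0,0.1,0.65]
    - [0,0,0,0,0,0,0.65]
    - [0,0,0,0,0,0,0.65]

```text
time: 50.65
position: [0.5079, -0.1388, 0.1233]
tool_rot: [[0.412, 0.911, 0.001], [0.911, -0.412, -0.0], [0.0, 0.001, -1.0]]
ft_force: [0.3, 0.9, -0.1]
width: 0.061
```

```bash
python3 - <<'E'
from h import *
print(np.round(arm.get_state()['tool_rot'],3)[:2,:2].tolist())
rej('wrist');rej('top')
E
```

```text
[[0.412, 0.911], [0.911, -0.412]]
50.7 [ 0.5079 -0.1387  0.1231] 0.061
wrist reject1 reg 0.87 [ 0.5087 -0.14    0.028 ] px 317 237 43 82 tool [-0.09  0.11]
wrist reject1 org 0.6 [ 0.5103 -0.1447  0.0313] tool [-0.45  0.46]
axis all: x/y slope deg from y 26.7 span ctr [ 0.5082 -0.141 ]
50.9 [ 0.5077 -0.1386  0.1226] 0.0608
top reject1 reg 0.81 [0.5889 0.3106 0.028 ] px 159 242 33 18 tool [ 44.27 -11.18]
top reject1 reg 0.6 [ 0.5148 -0.1278  0.028 ] px 390 284 18 15 tool [1.28 0.19]
top reject1 org 0.68 [ 0.5073 -0.1382  0.0279] tool [ 0.02 -0.06]
top reject1 org 0.65 [0.5882 0.3121 0.0204] tool [ 44.37 -11.3 ]
axis all: x/y slope deg from y 18.6 span ctr [0.5884 0.3099]
axis all: x/y slope deg from y 23.0 span ctr [ 0.5126 -0.1272]
```

Reject A is in the basin at (0.588, 0.312). Picking up reject B.

send_rows:
  targets:
    - [-0.1,0.1,4,0,0,0.04,0.65]
    - [0,0,4,0,0,0,0.65]
    - [0,0,3.8,0,0,0,0.65]
    - [0,0,1.5,0,0,0,0.65]
    - [0,0,0,0,0,0,0.65]
    - [0,0,0,0,0,0,0.65]
    - [0,0,0,0,0,0,0.2]
    - [0,0,0,0,0,0,0.2]

```text
time: 52.05
position: [0.5089, -0.1406, -0.0093]
tool_rot: [[0.45, 0.893, 0.002], [0.893, -0.45, -0.001], [0.0, 0.002, -1.0]]
ft_force: [0.7, 0.4, -0.4]
width: 0.0446
```

send_rows:
  targets:
    - [0,0,0,0,0,0,0.2]
    - [0,0,0,0,0,0,0.2]
    - [0,0,-2,0,0,0,0.2]
    - [0,0,-4,0,0,0,0.2]
    - [0,0,-5,0,0,0,0.2]
    - [0,0,-2,0,0,-0.04,0.2]
    - [0,0,0,0,0,0,0.2]

```text
time: 52.92
position: [0.5094, -0.1408, 0.1216]
tool_rot: [[0.415, 0.91, 0.004], [0.91, -0.415, -0.002], [0.0, 0.004, -1.0]]
ft_force: [0.7, -0.0, -0.7]
width: 0.0346
```

send_rows:
  targets:
    - [3,-0.5,0,0,0,0,0.2]
    - [5,-0.8,0,0,0,0,0.2]
    - [5,-0.8,0,0,0,0,0.2]
    - [5,-0.8,0,0,0,0,0.2]
    - [5,-0.8,0,0,0,0,0.2]
    - [5,-0.8,0,0,0,0,0.2]
    - [5,-0.8,0,0,0,0,0.2]
    - [5,-0.8,0,0,0,0,0.2]

```text
time: 53.92
position: [0.6091, 0.2321, 0.1167]
tool_rot: [[0.415, 0.91, -0.004], [0.91, -0.415, -0.001], [-0.003, -0.003, -1.0]]
ft_force: [0.8, -0.3, -0.8]
width: 0.035
```

send_rows:
  targets:
    - [5,-0.8,0,0,0,0,0.2]
    - [3.3,-0.4,0,0,0,0,0.2]
    - [0,0,0,0,0,0,0.2]
    - [0,0,0,0,0,0,0.2]

```text
time: 54.42
position: [0.6326, 0.3104, 0.1175]
tool_rot: [[0.415, 0.91, -0.003], [0.91, -0.415, -0.002], [-0.003, -0.002, -1.0]]
ft_force: [0.5, 0.6, -0.3]
width: 0.0349
```

Lowering to just above reject A's height, releasing, and retreating upward.

send_rows:
  targets:
    - [0,0.2,3,0,0,0,0.2]
    - [0,0,4,0,0,0,0.2]
    - [0,0,2.8,0,0,0,0.2]
    - [0,0,0,0,0,0,0.2]
    - [0,0,0,0,0,0,0.5]
    - [0,0,0,0,0,0,0.5]
    - [0,0,0,0,0,0,0.5]
    - [0,0,-4,0,0,0,0.5]

```text
time: 55.42
position: [0.6326, 0.3095, 0.0579]
tool_rot: [[0.414, 0.91, -0.008], [0.91, -0.414, -0.003], [-0.006, -0.006, -1.0]]
ft_force: [0.8, 0.4, 0.2]
width: 0.0471
```

send_rows:
  targets:
    - [0,0,-6,0,0,0,0.5]
    - [0,0,-6,0,0,0,0.5]
    - [4,-4,-2,0,0,0,0.5]
    - [4,-4,0,0,0,0,0.5]
    - [4,-4,0,0,0,0,0.5]
    - [4,-4,0,0,0,0,0.5]
    - [0,0,0,0,0,0,0.5]
    - [0,0,0,0,0,0,0.5]

```text
time: 56.42
position: [0.556, 0.5223, 0.2019]
tool_rot: [[0.414, 0.91, 0.001], [0.91, -0.414, -0.0], [0.0, 0.001, -1.0]]
ft_force: [0.5, -0.7, 0.2]
width: 0.0466
```

```bash
python3 - <<'E'
from h import *
print(arm.get_state()['qvel'])
im,W=hits('top',['reject1','cake1','tear1'],.02);save(im,'t15.png');circ('top','lid',.085)
im,W=cam('side');circ('side','lid',.085);save(im,'s16.png')
E
```

```text
[-1.87335591 -0.7122003   0.39804108  0.06801662 -0.13115003 -0.00392493]
56.48 [0.5565 0.5215 0.2022] 0.0467
top reject1 reg 0.64 [0.6353 0.3112 0.02  ] px 161 219 31 18 tool [-15.87  15.88]
top reject1 reg 0.6 [0.5897 0.3131 0.02  ] px 159 242 35 18 tool [-17.59  11.65]
top reject1 org 0.75 [0.6328 0.3107 0.0201] tool [-16.02  15.67]
top cake1 reg 0.77 [0.3699 0.3044 0.02  ] px 156 360 29 28 tool [-27.5   -7.98]
top cake1 reg 0.64 [0.4367 0.2974 0.02  ] px 162 323 27 26 tool [-25.37  -1.62]
top cake1 org 0.97 [0.3694 0.3088 0.0105] tool [-27.12  -8.21]
top cake1 org 0.71 [0.4385 0.3012 0.0159] tool [-24.95  -1.61]
top cake1 org 0.65 [ 0.5543 -0.0089  0.0033] tool [-48.36  21.8 ]
top tear1 org 0.31 [ 6.135e-01  3.124e-01 -2.000e-04] tool [-16.67  13.85]
top lid 0.75 circ 0.5893 -0.3101 0.0748 box [ 0.517 -0.384] [ 0.661 -0.239]
side lid 0.57 circ 0.587 -0.3151 0.0759 box [ 0.514 -0.389] [ 0.663 -0.241]
```

View pics/t15.png

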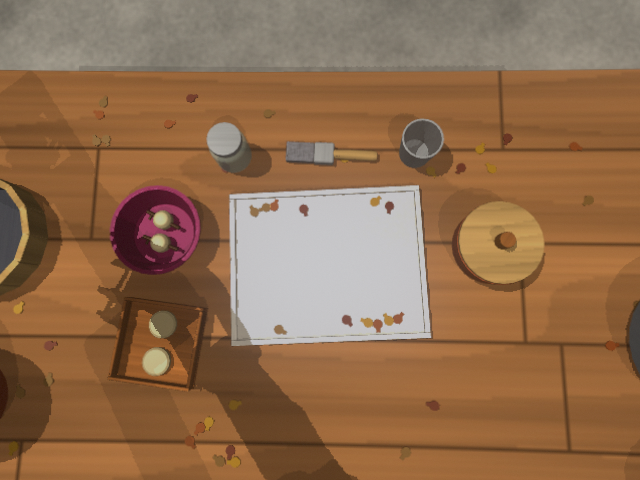

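View pics/s16.png

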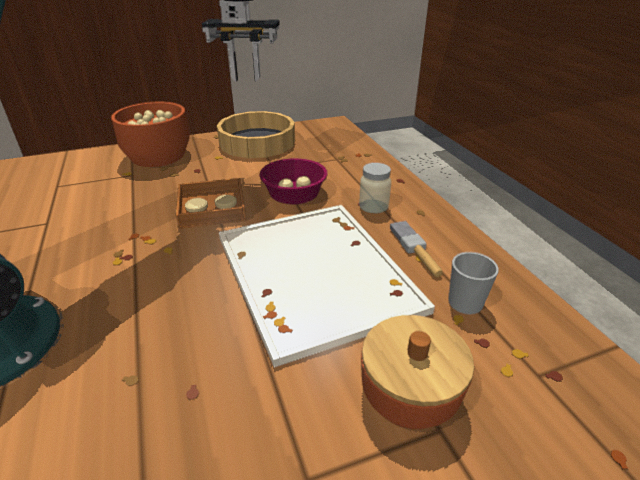

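Pictures 15 and 16: the board is empty, with rejects at (162,220) and (160,242) in the basin and cakes at (162,324) and (156,361) in the crate. The lid is level on the bowl at (501,243), and the brush, jar and cup are where they started. Handing in.

```bash
python3 -c "
from workcell import arm
print(arm.finish_job())"
```

```text
the job is handed in; nothing more can be done
None
```

The job is handed in at about 56 s of robot time; `finish_job` gives no verdict. The board held six pieces: two clean lumps, two clean cakes and two twig lumps. The lumps went into the bowl, the lid was then set on it, and the cakes went into the crate and the rejects into the basin.

**Last checks:**
- **Board and bystanders:** the final top and side pictures show the board empty and the gripper clear. By eye, the brush, jar and cup look unmoved.
- **Lid:** it looks flush and level. The final fits put its centre within about 4 mm of the bowl's measured centre. The tightest estimates, from the wrist camera, were within about 2.5 mm.
- **Cakes and rejects:** both cakes read inside the crate. The rejects read about 22 mm and 24 mm from the basin's centre.
- **Lumps:** two lumps were confirmed in the bowl before the lid went on. They can't be seen now.

**What went wrong or disagreed:**
- **Finger length:** the finger tips were about 23 mm higher than the reported tool position. My first three grasps of lump 1 slid off its top. After checking against the side view I went lower, and every later grasp held.
- **Knocked piece:** one reject was knocked about 3 cm during the run; I found it again and picked it up.
- **Detection:** the network twice named things wrongly in the last picture. It reported a low-confidence "tear" in the basin and a "cake" on the empty board, and the pictures show neither.

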